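# Walk the battery pack into its charging dock

## Robot

A 7-joint arm with a two-finger parallel gripper is mounted at the origin on the work surface. World frame = base frame: x ahead of the robot, y to its left, z up, the work surface at z = 0. Lengths are in mm, angles in rad, forces in N, time in s.
With the tool pointing down it reaches from about 425 to 975 mm from the base axis. Payload 16.7 kg.
Tool frame: the origin (TCP) lies midway between the tips of the shut fingers; the grasp point (between the pads) lies 19 mm behind it; z points along the fingers, y is the line along which they close (so a half turn about z gives the same grasp; the last joint's range is limited). The gripper opens to 85 mm and grips with 20 to 120 N. Pads are 22 mm wide; open, the fingers measure 114 mm over their backs; the gripper's body (76 mm by 85 mm) begins 54 mm behind the grasp point. The pads swing forward as they close: fully open they stand 13 mm farther back than shut.
Start: joints at [-0.149, 0.426, 0.074, 1.606, -0.034, 1.111, -0.067], TCP at [674.964, -0.019, 231.302] pointing down, gripper open.
Joint ranges: [-2.85, 2.85], [-0.5, 2.14], [-1.23, 1.37], [0.21, 2.46], [-1.02, 4.16], [0.16, 2.05], [-2.73, 2.73]. Speed limits (rad/s): [1.89, 1.89, 2.39, 2.39, 3.01, 3.01, 3.01].

## Interface

Orientations are given as a rotation vector (axis times angle).
In Python, from rig import get_state, camera, close_job, silhouettes gives the robot as it stands.
- The arm moves only by the tool send_rows, never from a script. Its argument "motion" is a list of rows, each an object of numbers: "x", "y", "z": the shift along the world's x, y, z in m; "rx", "ry", "rz": the turn, a rotation vector about the world's x, y, z in rad. In form: [{"x": .., "y": .., "z": .., "rx": .., "ry": .., "rz": ..}, ...]. A call has exactly 8 rows; each row is the pose to reach, as a shift and turn from the pose commanded when the call began; what a row does not reach only later rows make up. A row lasts 1/10 s, in which the tool goes at most 50 mm and 8.59 degrees, less where a joint would pass 70% of its speed; a pose out of reach is approached as far as the arm can. A call with a gripper value outside its range is refused whole. "hand" is the finger opening in m, from 0 to 0.0854, set as the call begins (left out, the last holds). The fingers move at their own pace and stop on an object; "squeeze" is the grip in N (left out, the last holds). Time passes only in rows, so rows that repeat a pose let the fingers close, or fill a call up. It gives the time, the measured TCP pose, the force, the opening and the grip force at its end, in the units of the state.
- get_state(): the state, without advancing time (a new reading comes with each control period).
- camera(name): name is "scene" or "side" or "wrist"; returns a dict with "img" (400x640x3 uint8, red, green, blue), "K" (3x3 intrinsics, pixels), "k1" (the pictures are not rectified: a ray, as slopes to the right and down, at radius r is drawn at 1 + k1 r^2 times it, then the intrinsics apply), "R" (3x3) and "t" (3): a world point X has camera coordinates R X + t. Camera axes: x right, y down, z forward; pixel columns grow to the right and rows downward; lengths in mm; the calibration is good to about 2 mm. A picture is of the moment at which its call begins. There is no depth.
- close_job(): hands the job in; it is judged then, once.
Trained networks look in the newest picture that a camera, given by its name, has taken for a name from the list of things; names that differ only in an ending like _2 or _b are one class to them, and where a whole thing is asked for, a point or a joint stands for the part that bears it (a point fixed in the world has none). Each returns a list of dicts, best first, with "score" (0 to 1); they miss things now and then, are a little off and sometimes report something else, mostly with a low value. They report only what shows in the picture. A call takes as long as a camera call. They do not tell look-alikes from the thing itself.
- silhouettes(query, camera): "mask" (400x640 bool, what is visible of it) and "rect" ([centre column, centre row, width, height] in pixels, round what is visible of it).
The state is a dict: "time": time; "qpos": joint angles; "dq": joint speeds; "joint_torque": joint torques, N m; "eef_pos": TCP position; "ee_rot": TCP orientation; "wrist_force": force on the tool from outside, world axes, zero at the start; "wrist_torque": the same for the moment, N m; "width": finger opening in mm; "grip_force": force on a finger pad.
Only numpy, scipy, OpenCV 4.12 (cv2) and the standard library are available. Lean on these libraries where they do the work, as an engineer would, in place of code of your own. Each camera call takes 0.05 s, during which the arm holds its last target. There are 200 camera calls.

## Task

The heavy battery pack goes back on charge: walk it along the bench into its charging dock by pushing its front corners ahead in turn, until it is fully home against both rubber end stops, then swing the red latch shut across its front and let go. Never push on the pack with more than 20 N (it is too heavy to shove square on), keep it flat on its feet, and leave everything else on the bench where it stands.

Things in the scene. Friction and masses are not known exactly. Their poses are not given: they have to be found in the camera images.
- pack: Battery pack to be moved: dark grey box, blue top, 100 mm deep (x), 150 wide (y), 64 high, 2.3 to 2.7 kg, not to be lifted. Origin: centre of its underside; +x points to its back (two brass plates; goes into the dock), -x is its front (white plate), +y its left, z up. Stands on four rubber feet, 18 mm across, 4 high, at x = +-26, y = +-42 mm; smooth upright walls from 4 to 64 mm.
- pack_back_left (a point): Pack's back left edge, at (50, 75, 30) mm in the pack's frame; home, it lies within 3 mm of the plane of the end stops.
- pack_back_right (a point): Pack's back right edge, at (50, -75, 30) mm in the pack's frame; home, it lies within 3 mm of the plane of the end stops.
- pack_front_left (a point): Pack's front left edge, at (-50, 75, 30) mm in the pack's frame. Pushing the front face squarely 60 mm left of its middle, about 30 mm up, turns the pack to the right about a point on its cross axis some 45 mm right of its middle, and so brings it ahead. Sliding it bodily, and on against the springs, takes more than 20 N from a level push. A fast touch counts too: meet it slower than about 20 mm/s.
- pack_front_right (a point): Pack's front right edge, at (-50, -75, 30) mm in the pack's frame. Pushing 60 mm right of the middle turns the pack left in the same way. Either push takes 5 to 9 N if the finger does not bear down, 11 to 15 N if it sags and drags the face down: ease it up 2 to 3 mm as the force builds. Guides and end stops in the way raise the force; 12 N on an eased push means the stop is reached.
- dock: Charging dock screwed to the bench, no floor. Origin: point of the bench where the pack's origin lies when home; +x points into the dock (away from the robot), y across (left), z up; home, the pack's axes lie along these. Two rubber end stops face the robot at x = 50 mm (y = 41 to 69 mm either side, 12 to 52 high), in front of a grey charger box 75 mm high (x = 62 to 152, y = +-95).
- dock_mouth (a point): Middle of the dock's mouth, on the bench, at x = -65 mm in the dock's frame. Aluminium guides 32 mm high, 6 thick: inner faces at y = +-98 mm here, closing evenly to +-80 at x = 10, then straight to the charger box (5 mm of play each side of the pack).
- dock_contacts (a point): Middle of the face of the black spring contacts (y = +-25 mm), at rest, at (42, 0, 32) mm in the dock's frame: 8 mm in front of the end stops; the pack pushes them back, 1.4 N at first, 3 N when home. Bench friction keeps the pack where it is left.
- latch (a joint): Angle of the latch arm (rad): 0 = shut (its stop), pointing to the dock's -y across the pack's front; grows as it swings out; at 1.57 it points to the dock's -x; starts at 1.75 to 2.0, at most 2.1. Stays where left; about 2 N at the pin moves it. Arm 10 mm thick, 40 to 52 mm up; shut, it passes 5 mm in front of a pack that is home, and is blocked by one standing well out.
- latch_pivot (a point): Upright pivot of the latch at (-60, 114, 45) mm in the dock's frame.
- latch_pin (a point): Red upright thumb pin at the free end of the latch arm, 72 mm from the pivot: 16 mm diameter, 38 to 78 mm above the bench; this point lies on its axis at 75 mm.
- jar: Bystander: sample jar with red cap, 60 mm diameter, 75 mm high, right of the dock. Origin: centre of its underside.
- marker: Bystander: white marker pen with blue cap lying on the bench, 130 mm long, right of the pack. Origin: on its underside near the middle.
- tip_box: Bystander: pipette-tip box with yellow lid, 85 by 125 by 73 mm, left of the dock. Origin: centre of its underside.
- screwdriver: Bystander: screwdriver 180 mm long lying left of the latch. Origin: on its underside near the middle.
- tube_rack: Bystander: cork tube rack with blue-capped tubes, 115 by 75 by 94 mm, far right. Origin: centre of its underside.
- carton: Bystander: white carton with blue band, 150 by 220 by 90 mm, far right. Origin: centre of its underside.
- freezer_box: Bystander: white freezer box, 136 by 136 by 54 mm, far left. Origin: centre of its underside.
Mind the look-alikes: they are no part of the job. Leave any green look-alike of the pack alone.

How it is judged (in metres and radians):
On the way, in this order (a step that is already met when the one before it is completed fails the run):
1. the back of the pack is well inside the guides, with the latch still open (x of pack in the frame of dock above -0.04 m and angle between the x axis of pack and the x axis of dock, either way round below 0.25 rad and value of joint latch above 1.2 rad), for 0.1 s.
2. the pack is home against both end stops, with the latch still open (x of each of pack_back_left, pack_back_right in the frame of dock above 0.047 m and linear speed of pack below 0.01 m/s and angle between pack's own z axis and vertical below 0.03 rad and value of joint latch above 1 rad), for 0.2 s.
At the end, for the whole second after the job is handed in: Both back edges of the pack are within 3 mm of the dock's end stops, the pack stands flat (within 0.03 rad) and at rest on its feet, and the latch is shut (within 0.1 rad) (x of each of pack_back_left, pack_back_right in the frame of dock above 0.047 m and linear speed of pack below 0.01 m/s and angle between pack's own z axis and vertical below 0.03 rad and value of joint latch below 0.1 rad); the robot touches nothing.
It fails at once if the robot pushes on the pack with more than 20 N (contact force between any of the arm, the fingers and pack above 20 N).
It fails at once if the pack is tipped by more than 0.06 rad (angle between pack's own z axis and vertical above 0.06 rad).
It fails at once if the pack is lifted off the bench (height (world z) of pack above 0.008 m).
It fails at once if a bystander is moved by more than 20 mm (distance of any of jar, marker, tip_box, screwdriver, tube_rack, carton, freezer_box from where it was at the start of the episode above 0.02 m).
It also fails if it takes over 72 s, if anything falls off the work surface, if the arm or the gripper's body presses on something with over 40 N, if the wrist force passes 120 N, or if a joint passes its speed limit or range.

## Working session

There is one attempt and no reset: what is moved stays moved. The work goes in short steps, Python scripts to look and compute and a tool call to move; the robot and the scene stay as the last step left them, time stands still between calls to the robot, and variables do not carry over. Pictures are saved under pics/ and viewed, at most 12 in all, crops included, and the job is handed in when it is done.

Besides the shell and the picture viewer there is one more tool, called after "Request:" as name(argument=value, ...) on one line, values as JSON. send_rows: Moves the arm, as the interface text tells. Its arguments: {"type":"object","properties":{"motion":{"type":"array"},"hand":{"type":"number"},"squeeze":{"type":"number"}},"required":["motion"]}

```bash
ls; mkdir -p pics; python3 - <<'E'
from rig import *
import cv2, numpy as np
s=get_state(); print(s['time'],s['eef_pos'],s['ee_rot'],s['wrist_force'])
a=camera("scene");b=camera("side")
for n,c in (("scene",a),("side",b)):
    cv2.imwrite(f"pics/{n}0.png",c['img'][:,:,::-1]); print(n,c['K'].tolist(),c['k1'],c['R'].tolist(),c['t'].tolist())
    for q in("pack","dock","latch"):
        print(q,[(round(float(d['score']),2),np.round(d['rect']).tolist()) for d in silhouettes(q,n)])
E
```

```text
pics
0.0 [ 6.74577603e+02 -5.35861829e-02  2.30602845e+02] [-2.22088823e+00 -2.22078997e+00  1.57672147e-03] [ 0.14150247 -0.67673281 -0.35546469]
scene [[472.85510103931216, 0.0, 322.7317525531305], [0.0, 472.85510103931216, 197.38991515939844], [0.0, 0.0, 1.0]] -0.013732337374252406 [[-0.7326568062867618, 0.6805757524159683, 0.005536192294436969], [0.3963644551558068, 0.4332805392513608, -0.8094215175019072], [-0.5532713826782681, -0.5908338341103098, -0.5872019734127166]] [356.73888266144724, -149.6977952819186, 1783.9727149314026]
pack [(0.78, [364.0, 199.0, 47.0, 46.0]), (0.55, [289.0, 207.0, 54.0, 44.0])]
dock [(0.8, [271.0, 236.0, 126.0, 73.0])]
latch [(0.71, [319.0, 216.0, 26.0, 20.0]), (0.18, [273.0, 161.0, 27.0, 23.0])]
side [[510.63022316903215, 0.0, 327.8602807389423], [0.0, 510.63022316903215, 208.3768941282677], [0.0, 0.0, 1.0]] -0.001593376070506166 [[-0.9214664588244812, -0.38813224512531064, 0.015903633404243618], [-0.25648059281221236, 0.5771430636576519, -0.7753216039699627], [0.29174864313680543, -0.7185118261837068, -0.6313663634230031]] [478.35854025762984, 158.1420504352861, 1371.3457719806888]
pack [(0.8, [384.0, 301.0, 67.0, 61.0]), (0.75, [369.0, 235.0, 56.0, 40.0]), (0.73, [318.0, 194.0, 42.0, 47.0])]
dock [(0.96, [278.0, 192.0, 92.0, 73.0]), (0.39, [316.0, 194.0, 45.0, 47.0])]
latch [(0.67, [308.0, 214.0, 31.0, 21.0])]
```

```bash
python3 - <<'E'
import cv2
for n,(x0,y0,x1,y1) in {"scene":(180,110,440,305),"side":(200,130,460,340)}.items():
    i=cv2.imread(f"pics/{n}0.png")[y0:y1,x0:x1]; f=min(800/i.shape[1],600/i.shape[0]); print(n,x0,y0,f)
    cv2.imwrite(f"pics/{n}0c.png",cv2.resize(i,None,fx=f,fy=f,interpolation=cv2.INTER_CUBIC)[:600,:800])
E
```

```text
scene 180 110 3.076923076923077
side 200 130 2.857142857142857
```

View pics/scene0c.png

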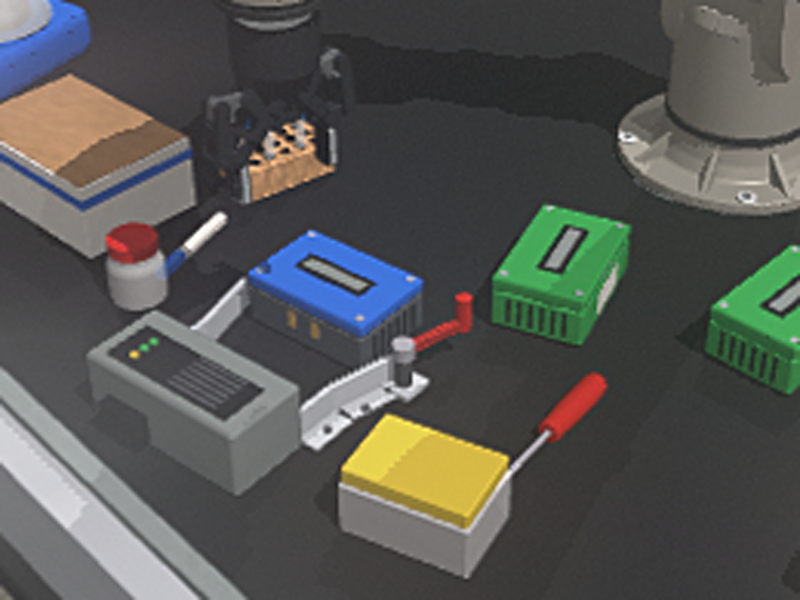

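View pics/side0c.png

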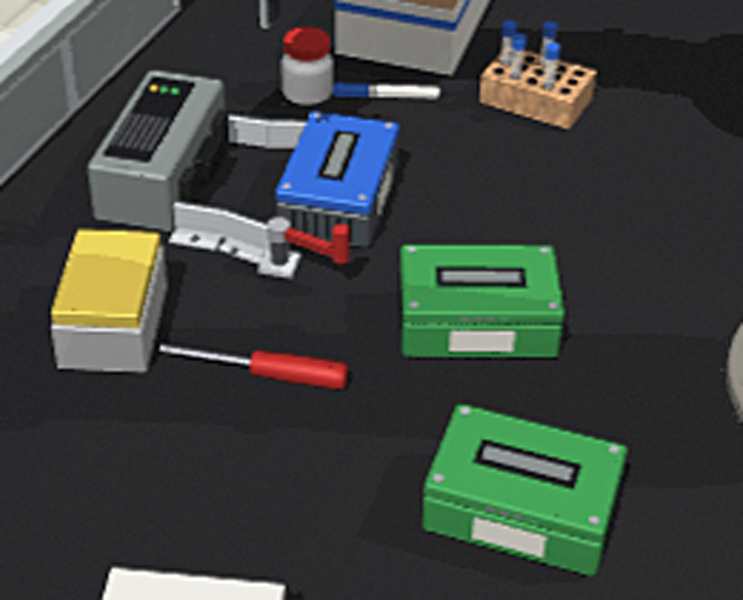

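The blue-topped pack, at about scene (289,207) and side (318,194), stands at the dock mouth. The two boxes at scene (364,199) and side (384,301) are green look-alikes, so I leave them alone. The red latch pin is at about scene (331,207) and side (319,211), and the grey charger is beyond the pack.

```bash
cat > h.py <<'E'
from rig import *
import cv2, numpy as np
from scipy.optimize import least_squares, minimize
def proj(c,X):
    X=np.atleast_2d(X)@np.array(c['R']).T+np.array(c['t']); s=X[:,:2]/X[:,2:]
    s=s*(1+c['k1']*(s**2).sum(1,keepdims=True)); K=np.array(c['K'])
    return s*[K[0,0],K[1,1]]+[K[0,2],K[1,2]]
def place(p,X):
    X=np.atleast_2d(np.array(X,float)); c,s=np.cos(p[2]),np.sin(p[2])
    return np.c_[c*X[:,0]-s*X[:,1]+p[0],s*X[:,0]+c*X[:,1]+p[1],X[:,2]]
def world2(p,w):
    c,s=np.cos(p[2]),np.sin(p[2]); d=np.array(w)[:2]-p[:2]; return np.array([c*d[0]+s*d[1],-s*d[0]+c*d[1]])
TOP=[[50,75,64],[50,-75,64],[-50,-75,64],[-50,75,64]]
def blue(img):
    h=cv2.cvtColor(img,cv2.COLOR_RGB2HSV); return ((h[...,0]>102)&(h[...,0]<125)&(h[...,1]>120)&(h[...,2]>60)).astype(np.uint8)
def biggest(m,near):
    n,l,st,ce=cv2.connectedComponentsWithStats(m)
    k=[i for i in range(1,n) if st[i,4]>150]; 
    return (l==min(k,key=lambda i:np.hypot(*(ce[i]-near)))).astype(np.uint8)
def cost(p,views):
    t=0
    for c,m in views:
        poly=proj(c,place(p,TOP)); q=np.zeros((1600,2560),np.uint8)
        cv2.fillPoly(q,[np.round(((poly+.5)*4-.5)*16).astype(np.int32)],1,shift=4)
        q=cv2.resize(q.astype(np.float32),(640,400),interpolation=cv2.INTER_AREA)
        t+=np.abs(q-m).sum()/m.sum()
    return t
def fitpack(cams,p0):
    views=[]
    for c in cams:
        m=cv2.morphologyEx(blue(c['img']),cv2.MORPH_CLOSE,np.ones((3,3),np.uint8))
        m=biggest(m,proj(c,place(p0,[[0,0,64]]))[0])
        k,_=cv2.findContours(m,cv2.RETR_EXTERNAL,cv2.CHAIN_APPROX_NONE); cv2.drawContours(m,k,-1,1,-1)
        views.append((c,m.astype(np.float32)))
    p=np.array(p0,float)
    for st in (1,.3):
        sim=[p]+[p+d for d in np.diag([15,15,.15])*st]
        r=minimize(cost,p,args=(views,),method='Nelder-Mead',options=dict(initial_simplex=sim,xatol=.01,fatol=1e-5)); p=r.x
    return p,[round(cost(p,[v]),3) for v in views]
def click(cams,obs,p0,ang=0):
    f=lambda p:np.concatenate([(proj(cams[n],place(p,X))-u).ravel() for n,X,u in obs])
    r=least_squares(f,p0); return r.x,f(r.x).reshape(-1,2)
E
python3 - <<'E'
from h import *
C={n:camera(n) for n in("scene","side","wrist")}
cv2.imwrite("pics/wrist0.png",C['wrist']['img'][:,:,::-1])
S=lambda x,y:np.array([180+x/3.0769,110+y/3.0769]); D=lambda x,y:np.array([200+x/2.857,130+y/2.857])
# initial pack: ray via ls
def pt(us,z):
    return least_squares(lambda q:np.concatenate([(proj(C[n],[[q[0],q[1],z]])-u).ravel() for n,u in us]),[750,0]).x
pc=pt([("scene",S(337,282)),("side",D(340,160))],64)
fl=pt([("scene",S(300,388)),("side",D(178,172))],75);fr=pt([("scene",S(152,312)),("side",D(225,82))],75)
print(pc,fl,fr)
yaw=np.arctan2(*(np.array([1,-1])*(fl-fr)[[1,0]])[::-1]) if 0 else np.arctan2(-(fl-fr)[0],(fl-fr)[1])
p0=[*pc,yaw]
for k in (("scene",),("side",),("scene","side")): print(k,fitpack([C[n] for n in k],p0))
obs=[("scene",[62,95,75],S(300,388)),("scene",[62,-95,75],S(152,312)),("scene",[152,-95,75],S(88,352)),("scene",[152,95,75],S(238,440)),
("side",[62,95,75],D(178,172)),("side",[62,-95,75],D(225,82)),("side",[152,-95,75],D(150,72)),("side",[152,95,75],D(90,168))]
d,r=click(C,obs,[*(fl+fr)/2,yaw]); print("dock",d,"\n",np.round(r,1).tolist())
pin=pt([("scene",S(464,297)),("side",D(341,229))],78); print("pin",pin,world2(d,pin))
pp=pt([("scene",S(403,343)),("side",D(278,224))],70); print("pivot?",world2(d,pp))
for n in("scene","side"): print(proj(C[n],place(d,[[-60,114,62],[-60,114,75]])))
E
```

```text
[576.23254689 -50.44879406] [711.76259814  57.42214606] [ 748.17850387 -120.00516828]
('scene',) (array([ 5.87055217e+02, -4.68763093e+01,  1.37331944e-01]), [np.float32(0.109)])
('side',) (array([ 5.72479772e+02, -4.64097046e+01,  1.83961389e-01]), [np.float32(0.096)])
('scene', 'side') (array([ 5.78608318e+02, -5.01131459e+01,  1.84986833e-01]), [np.float32(0.177), np.float32(0.175)])
dock [ 6.67189117e+02 -4.20650625e+01  1.93231030e-01] 
 [[1.9, -3.2], [1.0, -3.2], [-0.9, -0.8], [0.0, -2.4], [-2.8, 2.5], [-1.1, -1.3], [-1.8, -1.3], [-1.4, -0.3]]
pin [518.89211041  70.36902722] [-123.94622941  138.81915896]
pivot? [-51.3565544  127.13397193]
[[311.53400335 217.0734564 ]
 [311.49666387 213.57971001]]
[[298.63525854 206.03960031]
 [298.54284691 202.48475277]]
```

View pics/wrist0.png

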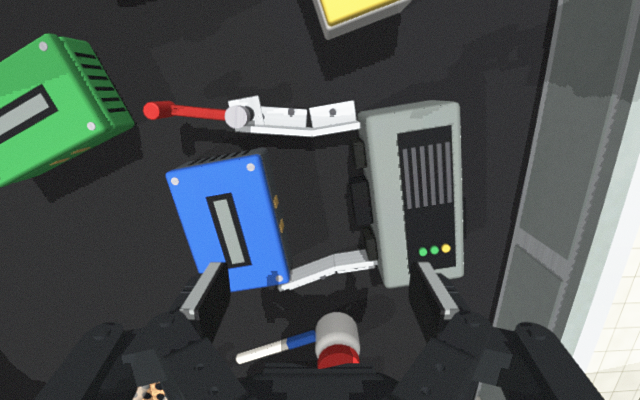

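The wrist view shows the blue pack centred at (228,222) with its front to the left, the charger at (415,190), the latch pin at (155,110) and the pivot at (239,116). I'll enlarge it for exact corners.

```bash
python3 - <<'E'
import cv2
i=cv2.imread("pics/wrist0.png")[85:305,140:480]
cv2.imwrite("pics/wrist0c.png",cv2.resize(i,None,fx=2.35,fy=2.35,interpolation=cv2.INTER_CUBIC))
E
```

```text
(no output)
```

View pics/wrist0c.png

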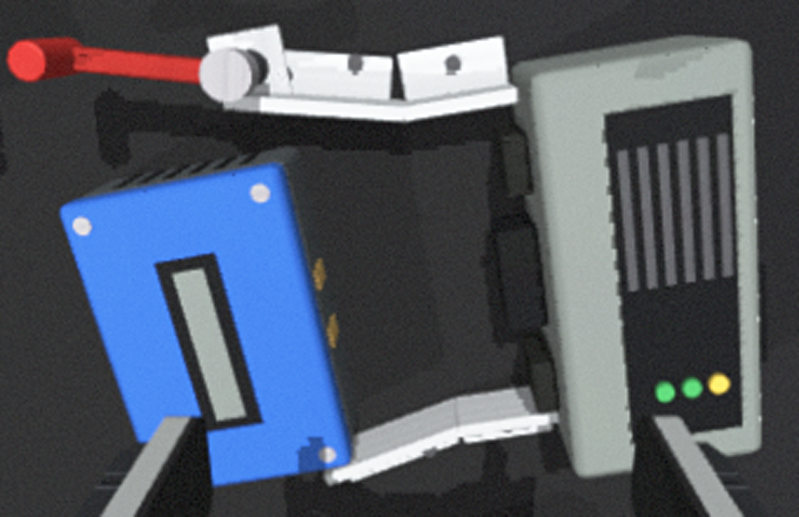

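```bash
python3 - <<'E'
from h import *
C={n:camera(n) for n in("scene","side","wrist")}
W=lambda x,y:np.array([140+(x+.5)/2.35-.5,85+(y+.5)/2.35-.5])
obs=[("wrist",[50,75,64],W(285,161)),("wrist",[-50,75,64],W(60,207)),("wrist",[50,-75,64],W(351,463))]
p,r=click(C,obs,[578,-50,.18]);print("pack",p,np.round(r,1).tolist())
obs=[("wrist",[62,95,75],W(527,64)),("wrist",[152,95,75],W(750,40)),("wrist",[152,-95,75],W(760,450)),("wrist",[62,-95,75],W(578,477))]
d,r=click(C,obs,[667,-42,.19]);print("dock",d,np.round(r,1).tolist())
for nm,X,u in(("kinkL",[10,80,32],(405,118)),("kinkR",[10,-80,32],(455,398)),("mouthR",[-65,-98,32],(330,478)),("stopL",[50,55,52],(510,130))):
    print(nm,((proj(C['wrist'],place(d,X))[0]-W(0,0))*2.35).round(),u)
def ray(n,u,z): return least_squares(lambda q:(proj(C[n],[[q[0],q[1],z]])-u).ravel(),[600,0]).x
pin=ray("wrist",W(26,60),78);print("pin",pin,world2(d,pin)-[-60,114],"pivotcap",world2(d,ray("wrist",W(226,75),70)))
print("pack in dock",world2(d,p),p[2]-d[2])
# consistency: where does the wrist fit land in other views
for n in("scene","side"):
    print(n,"pack",proj(C[n],place(p,TOP)).round(1).tolist()); print("charger",proj(C[n],place(d,[[62,95,75],[62,-95,75],[152,-95,75],[152,95,75]])).round(1).tolist())
E
```

```text
pack [ 5.80142448e+02 -5.68003879e+01  1.71844192e-01] [[-0.7, 0.7], [-0.6, -1.6], [1.6, 1.3]]
dock [ 6.69184070e+02 -3.92836630e+01  1.62482498e-01] [[-0.9, 2.1], [2.0, -3.5], [1.2, 1.0], [-2.4, 1.5]]
kinkL [403. 115.] (405, 118)
kinkR [455. 422.] (455, 398)
mouthR [321. 471.] (330, 478)
stopL [502. 163.] (510, 130)
pin [520.75250824  69.05475946] [-68.95078556  16.92301983] pivotcap [-55.02947431 111.69813934]
pack in dock [-90.70248537  -2.88187764] 0.00936169373679685
scene pack [[296.5, 215.8], [259.2, 197.4], [280.6, 183.1], [317.3, 199.8]]
charger [[278.3, 233.9], [230.6, 208.2], [207.3, 223.2], [255.4, 251.3]]
side pack [[294.1, 196.5], [307.2, 168.1], [338.3, 172.6], [327.4, 201.7]]
charger [[257.7, 192.5], [277.8, 157.5], [251.1, 153.6], [228.6, 187.8]]
```

Request:
send_rows(motion=[{"x": -0.03, "y": 0, "z": 0, "rz": 0.04}, {"x": -0.06, "y": -0.005, "z": -0.02, "rz": 0.08}, {"x": -0.09, "y": -0.01, "z": -0.04, "rz": 0.12}, {"x": -0.12, "y": -0.012, "z": -0.06, "rz": 0.165}, {"x": -0.15, "y": -0.012, "z": -0.08, "rz": 0.165}, {"x": -0.17, "y": -0.012, "z": -0.1, "rz": 0.165}, {"x": -0.188, "y": -0.012, "z": -0.11, "rz": 0.165}, {"x": -0.188, "y": -0.012, "z": -0.11, "rz": 0.165}], hand=0, squeeze=20)

```text
validation failed for argument at $.mo...
```

```bash
python3 - <<'E'
from h import *
C={n:camera(n) for n in("scene","side","wrist")}
for n in("scene","wrist"): cv2.imwrite(f"pics/{n}1.png",C[n]['img'][:,:,::-1])
D=lambda x,y:np.array([200+x/2.857,130+y/2.857])
def ray(n,u,z): return least_squares(lambda q:(proj(C[n],[[q[0],q[1],z]])-u).ravel(),[600,0]).x
print("green top corners",[ray("side",D(*u),64).round() for u in((402,246),(555,246),(563,305),(402,305))])
s=get_state();print(s['time'],s['eef_pos'],s['ee_rot'],s['wrist_force'],s['width'])
E
```

```text
green top corners [array([459.,  53.]), array([322.,  -8.]), array([289.,  72.]), array([427., 133.])]
0.85 [ 6.74961783e+02 -7.12943377e-03  2.31308445e+02] [-2.22146664e+00 -2.22133486e+00  5.12351215e-06] [ 0.24869919 -0.52714538 -0.21817612] 85.25038311264416
```

View pics/wrist1.png

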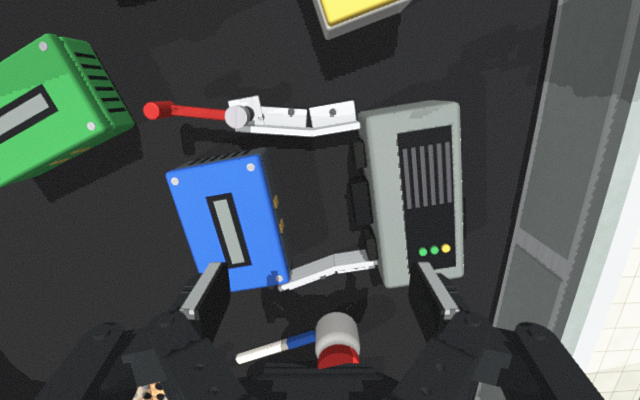

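The motion was refused because the rows need all six keys. The view is unchanged. The green box's nearest corner is at about (459,53), clear of the approach.

Request:
send_rows(motion=[{"x": -0.03, "y": 0, "z": 0, "rx": 0, "ry": 0, "rz": 0.04}, {"x": -0.06, "y": -0.005, "z": -0.02, "rx": 0, "ry": 0, "rz": 0.08}, {"x": -0.09, "y": -0.01, "z": -0.04, "rx": 0, "ry": 0, "rz": 0.12}, {"x": -0.12, "y": -0.012, "z": -0.06, "rx": 0, "ry": 0, "rz": 0.165}, {"x": -0.15, "y": -0.012, "z": -0.08, "rx": 0, "ry": 0, "rz": 0.165}, {"x": -0.17, "y": -0.012, "z": -0.1, "rx": 0, "ry": 0, "rz": 0.165}, {"x": -0.188, "y": -0.012, "z": -0.11, "rx": 0, "ry": 0, "rz": 0.165}, {"x": -0.188, "y": -0.012, "z": -0.11, "rx": 0, "ry": 0, "rz": 0.165}], hand=0, squeeze=20)

```text
time: 1.65
eef_pos: [484.2, -12.3, 120.1]
ee_rot: [-2.029, -2.395, 0.004]
wrist_force: [0.1, 0.1, -0.1]
width: -0.4
grip_force: 0.0
```

```bash
python3 - <<'E'
from h import *
c=camera("wrist"); cv2.imwrite("pics/wrist2.png",c['img'][:,:,::-1])
s=get_state();print(s['time'],s['eef_pos'],s['ee_rot'],s['wrist_force'],s['width'])
p=[580,-57,.172]; d=[669.2,-39.3,.165]
print(proj(c,place(p,TOP)).round(1).tolist()); print(proj(c,place(d,[[62,95,75],[62,-95,75],[152,-95,75],[152,95,75],[50,55,52],[50,-55,52]])).round(1).tolist())
E
```

```text
1.7 [486.14948505 -12.0983973  121.11466318] [-2.03044583e+00 -2.39639328e+00  9.89512693e-04] [0.18429638 0.24926663 1.2111669 ] 0.030769783484436944
[[522.3, 199.8], [484.5, 369.9], [365.3, 372.3], [375.0, 200.7]]
[[688.2, 172.7], [602.8, 391.3], [694.3, 384.2], [792.5, 174.6], [624.3, 217.0], [583.9, 335.5]]
```

View pics/wrist2.png

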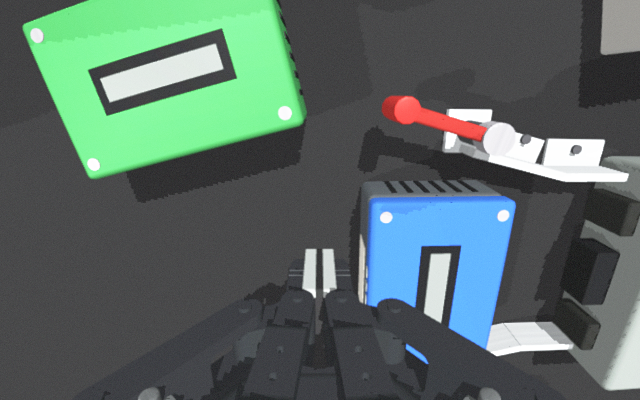

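Tips are at (318,270), just left of the pack's front face; the pack's top corners are FL (369,198), BL (513,199) and BR (487,363). I'll go down and creep forward.

Request:
send_rows(motion=[{"x": 0, "y": 0, "z": -0.025, "rx": 0, "ry": 0, "rz": 0}, {"x": 0, "y": 0, "z": -0.055, "rx": 0, "ry": 0, "rz": 0}, {"x": 0, "y": 0, "z": -0.08, "rx": 0, "ry": 0, "rz": 0}, {"x": 0, "y": 0, "z": -0.097, "rx": 0, "ry": 0, "rz": 0}, {"x": 0.002, "y": 0, "z": -0.097, "rx": 0, "ry": 0, "rz": 0}, {"x": 0.004, "y": 0.001, "z": -0.097, "rx": 0, "ry": 0, "rz": 0}, {"x": 0.006, "y": 0.001, "z": -0.097, "rx": 0, "ry": 0, "rz": 0}, {"x": 0.008, "y": 0.001, "z": -0.097, "rx": 0, "ry": 0, "rz": 0}])

```text
time: 2.5
eef_pos: [496.1, -10.9, 25.4]
ee_rot: [2.03, 2.396, 0.002]
wrist_force: [0.5, 0.1, -0.2]
width: -0.1
grip_force: 0.0
```

```bash
python3 - <<'E'
from h import *
c=camera("wrist"); cv2.imwrite("pics/wrist3.png",c['img'][:,:,::-1])
s=get_state();print(s['time'],s['eef_pos'],s['ee_rot'],s['wrist_force'],s['width'])
E
```

```text
2.55 [496.24966425 -10.93421125  25.27027681] [2.02995880e+00 2.39587899e+00 2.24583295e-03] [-0.22269745  0.02525032 -0.25126913] -0.015699982015560526
```

View pics/wrist3.png

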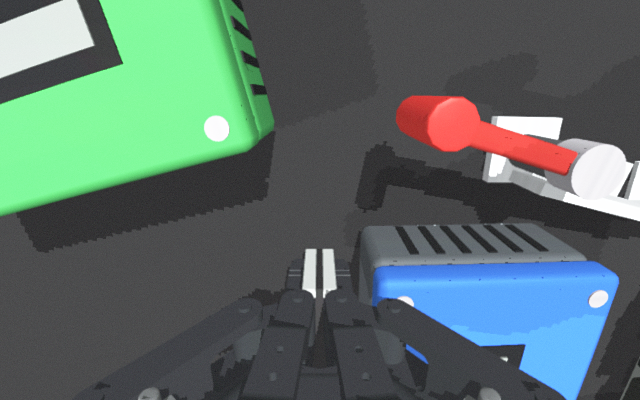

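Fingertips are at (318,272) and the front face at about (362,245), a gap of roughly 6–8 mm. Creeping on.

Request:
send_rows(motion=[{"x": 0.002, "y": 0, "z": 0, "rx": 0, "ry": 0, "rz": 0}, {"x": 0.004, "y": 0.0005, "z": 0, "rx": 0, "ry": 0, "rz": 0}, {"x": 0.0055, "y": 0.001, "z": 0, "rx": 0, "ry": 0, "rz": 0}, {"x": 0.007, "y": 0.001, "z": 0, "rx": 0, "ry": 0, "rz": 0}, {"x": 0.0085, "y": 0.0015, "z": 0.0005, "rx": 0, "ry": 0, "rz": 0}, {"x": 0.01, "y": 0.0015, "z": 0.001, "rx": 0, "ry": 0, "rz": 0}, {"x": 0.0115, "y": 0.002, "z": 0.0015, "rx": 0, "ry": 0, "rz": 0}, {"x": 0.013, "y": 0.002, "z": 0.002, "rx": 0, "ry": 0, "rz": 0}])

```text
time: 3.35
eef_pos: [505.2, -9.5, 25.8]
ee_rot: [-2.029, -2.394, 0.006]
wrist_force: [-17.3, 0.2, 11.4]
width: -0.1
grip_force: 9.5
```

Request:
send_rows(motion=[{"x": -0.0005, "y": 0, "z": 0.001, "rx": 0, "ry": 0, "rz": 0}, {"x": -0.001, "y": 0, "z": 0.0015, "rx": 0, "ry": 0, "rz": 0}, {"x": -0.001, "y": 0, "z": 0.002, "rx": 0, "ry": 0, "rz": 0}, {"x": -0.001, "y": 0, "z": 0.002, "rx": 0, "ry": 0, "rz": 0}, {"x": -0.001, "y": 0, "z": 0.002, "rx": 0, "ry": 0, "rz": 0}, {"x": -0.001, "y": 0, "z": 0.002, "rx": 0, "ry": 0, "rz": 0}, {"x": -0.001, "y": 0, "z": 0.002, "rx": 0, "ry": 0, "rz": 0}, {"x": -0.001, "y": 0, "z": 0.002, "rx": 0, "ry": 0, "rz": 0}])

```text
time: 4.15
eef_pos: [505.5, -9.3, 27.8]
ee_rot: [-2.03, -2.395, 0.003]
wrist_force: [-6.5, -0.8, 1.0]
width: -0.0
grip_force: 3.2
```

Request:
send_rows(motion=[{"x": 0.001, "y": 0, "z": 0.0005, "rx": 0, "ry": 0, "rz": 0}, {"x": 0.002, "y": 0.0005, "z": 0.001, "rx": 0, "ry": 0, "rz": 0}, {"x": 0.003, "y": 0.0005, "z": 0.001, "rx": 0, "ry": 0, "rz": 0}, {"x": 0.004, "y": 0.0005, "z": 0.001, "rx": 0, "ry": 0, "rz": 0}, {"x": 0.005, "y": 0.001, "z": 0.001, "rx": 0, "ry": 0, "rz": 0}, {"x": 0.006, "y": 0.001, "z": 0.001, "rx": 0, "ry": 0, "rz": 0}, {"x": 0.007, "y": 0.001, "z": 0.0015, "rx": 0, "ry": 0, "rz": 0}, {"x": 0.008, "y": 0.001, "z": 0.0015, "rx": 0, "ry": 0, "rz": 0}])

```text
time: 4.95
eef_pos: [512.6, -7.8, 29.0]
ee_rot: [-2.028, -2.395, 0.005]
wrist_force: [-9.4, 2.7, -0.1]
width: 0.2
grip_force: 4.9
```

Request:
send_rows(motion=[{"x": -0.01, "y": -0.002, "z": 0, "rx": 0, "ry": 0, "rz": 0}, {"x": -0.01, "y": -0.03, "z": -0.003, "rx": 0, "ry": 0, "rz": 0}, {"x": -0.008, "y": -0.07, "z": -0.003, "rx": 0, "ry": 0, "rz": 0}, {"x": -0.005, "y": -0.105, "z": -0.003, "rx": 0, "ry": 0, "rz": 0}, {"x": -0.002, "y": -0.117, "z": -0.003, "rx": 0, "ry": 0, "rz": 0}, {"x": 0.0, "y": -0.117, "z": -0.003, "rx": 0, "ry": 0, "rz": 0}, {"x": 0.0015, "y": -0.117, "z": -0.003, "rx": 0, "ry": 0, "rz": 0}, {"x": 0.003, "y": -0.117, "z": -0.003, "rx": 0, "ry": 0, "rz": 0}])

```text
time: 5.75
eef_pos: [518.1, -123.5, 26.8]
ee_rot: [-2.029, -2.398, -0.001]
wrist_force: [0.3, -0.2, -0.2]
width: -0.1
grip_force: 0.0
```

Request:
send_rows(motion=[{"x": 0.0015, "y": 0, "z": 0, "rx": 0, "ry": 0, "rz": 0}, {"x": 0.003, "y": 0.0005, "z": 0, "rx": 0, "ry": 0, "rz": 0}, {"x": 0.0045, "y": 0.0005, "z": 0.0005, "rx": 0, "ry": 0, "rz": 0}, {"x": 0.0055, "y": 0.001, "z": 0.001, "rx": 0, "ry": 0, "rz": 0}, {"x": 0.0065, "y": 0.001, "z": 0.0015, "rx": 0, "ry": 0, "rz": 0}, {"x": 0.0075, "y": 0.001, "z": 0.002, "rx": 0, "ry": 0, "rz": 0}, {"x": 0.0075, "y": 0.001, "z": 0.0025, "rx": 0, "ry": 0, "rz": 0}, {"x": 0.0075, "y": 0.001, "z": 0.0025, "rx": 0, "ry": 0, "rz": 0}])

```text
time: 6.55
eef_pos: [525.5, -124.1, 29.4]
ee_rot: [2.031, 2.397, 0.0]
wrist_force: [-0.8, -0.0, 0.1]
width: -0.2
grip_force: 0.0
```

Request:
send_rows(motion=[{"x": 0.001, "y": 0, "z": -0.002, "rx": 0, "ry": 0, "rz": 0}, {"x": 0.002, "y": 0.0005, "z": -0.0015, "rx": 0, "ry": 0, "rz": 0}, {"x": 0.003, "y": 0.0005, "z": -0.001, "rx": 0, "ry": 0, "rz": 0}, {"x": 0.004, "y": 0.0005, "z": -0.0005, "rx": 0, "ry": 0, "rz": 0}, {"x": 0.005, "y": 0.001, "z": 0, "rx": 0, "ry": 0, "rz": 0}, {"x": 0.006, "y": 0.001, "z": 0.0005, "rx": 0, "ry": 0, "rz": 0}, {"x": 0.007, "y": 0.001, "z": 0.0005, "rx": 0, "ry": 0, "rz": 0}, {"x": 0.008, "y": 0.001, "z": 0.001, "rx": 0, "ry": 0, "rz": 0}])

```text
time: 7.35
eef_pos: [531.5, -123.6, 29.4]
ee_rot: [-2.03, -2.394, 0.004]
wrist_force: [-7.2, -3.3, -3.4]
width: -0.0
grip_force: 3.9
```

Request:
send_rows(motion=[{"x": 0.0012, "y": 0, "z": 0, "rx": 0, "ry": 0, "rz": 0}, {"x": 0.0025, "y": 0.0005, "z": 0, "rx": 0, "ry": 0, "rz": 0}, {"x": 0.0037, "y": 0.0005, "z": 0, "rx": 0, "ry": 0, "rz": 0}, {"x": 0.005, "y": 0.001, "z": 0, "rx": 0, "ry": 0, "rz": 0}, {"x": 0.0062, "y": 0.001, "z": 0, "rx": 0, "ry": 0, "rz": 0}, {"x": 0.0075, "y": 0.001, "z": 0.0005, "rx": 0, "ry": 0, "rz": 0}, {"x": 0.0087, "y": 0.0015, "z": 0.0005, "rx": 0, "ry": 0, "rz": 0}, {"x": 0.01, "y": 0.0015, "z": 0.0005, "rx": 0, "ry": 0, "rz": 0}])

```text
time: 8.15
eef_pos: [541.2, -122.6, 29.9]
ee_rot: [-2.031, -2.393, 0.005]
wrist_force: [-8.9, -6.6, 0.0]
width: 0.3
grip_force: 5.2
```

Request:
send_rows(motion=[{"x": -0.01, "y": 0, "z": 0, "rx": 0, "ry": 0, "rz": 0}, {"x": -0.022, "y": 0.025, "z": -0.003, "rx": 0, "ry": 0, "rz": 0}, {"x": -0.034, "y": 0.065, "z": -0.0035, "rx": 0, "ry": 0, "rz": 0}, {"x": -0.042, "y": 0.1, "z": -0.0035, "rx": 0, "ry": 0, "rz": 0}, {"x": -0.04, "y": 0.109, "z": -0.0035, "rx": 0, "ry": 0, "rz": 0}, {"x": -0.0385, "y": 0.109, "z": -0.0035, "rx": 0, "ry": 0, "rz": 0}, {"x": -0.037, "y": 0.109, "z": -0.0035, "rx": 0, "ry": 0, "rz": 0}, {"x": -0.0355, "y": 0.1095, "z": -0.0035, "rx": 0, "ry": 0, "rz": 0}])

```text
time: 8.95
eef_pos: [508.3, -13.5, 27.3]
ee_rot: [2.033, 2.395, -0.0]
wrist_force: [0.1, -0.5, 1.6]
width: -0.1
grip_force: 0.0
```

Request:
send_rows(motion=[{"x": 0.0012, "y": 0.0005, "z": 0, "rx": 0, "ry": 0, "rz": 0}, {"x": 0.0024, "y": 0.001, "z": 0.0003, "rx": 0, "ry": 0, "rz": 0}, {"x": 0.0036, "y": 0.0015, "z": 0.0007, "rx": 0, "ry": 0, "rz": 0}, {"x": 0.0048, "y": 0.002, "z": 0.0012, "rx": 0, "ry": 0, "rz": 0}, {"x": 0.006, "y": 0.0025, "z": 0.0017, "rx": 0, "ry": 0, "rz": 0}, {"x": 0.007, "y": 0.003, "z": 0.0022, "rx": 0, "ry": 0, "rz": 0}, {"x": 0.008, "y": 0.0035, "z": 0.0026, "rx": 0, "ry": 0, "rz": 0}, {"x": 0.009, "y": 0.004, "z": 0.003, "rx": 0, "ry": 0, "rz": 0}])

```text
time: 9.75
eef_pos: [515.5, -8.3, 29.8]
ee_rot: [-2.03, -2.395, 0.003]
wrist_force: [-6.3, -0.6, -3.0]
width: -0.2
grip_force: 3.2
```

Request:
send_rows(motion=[{"x": 0.0015, "y": 0.0007, "z": 0, "rx": 0, "ry": 0, "rz": 0}, {"x": 0.003, "y": 0.0014, "z": 0, "rx": 0, "ry": 0, "rz": 0}, {"x": 0.0045, "y": 0.002, "z": 0, "rx": 0, "ry": 0, "rz": 0}, {"x": 0.006, "y": 0.0027, "z": 0, "rx": 0, "ry": 0, "rz": 0}, {"x": 0.0075, "y": 0.0035, "z": 0, "rx": 0, "ry": 0, "rz": 0}, {"x": 0.009, "y": 0.0042, "z": 0.0003, "rx": 0, "ry": 0, "rz": 0}, {"x": 0.0105, "y": 0.005, "z": 0.0003, "rx": 0, "ry": 0, "rz": 0}, {"x": 0.012, "y": 0.0056, "z": 0.0005, "rx": 0, "ry": 0, "rz": 0}])

```text
time: 10.55
eef_pos: [526.8, -2.1, 30.0]
ee_rot: [-2.028, -2.395, 0.004]
wrist_force: [-8.8, 1.8, -1.1]
width: -0.1
grip_force: 4.2
```

```bash
python3 - <<'E'
from h import *
c=camera("scene"); cv2.imwrite("pics/scene2.png",c['img'][:,:,::-1]); d=camera("side")
for k in ([c],[d],[c,d]): print(fitpack(k,[590,-52,.17]))
s=get_state();print(s['time'],s['eef_pos'],s['wrist_force'])
E
```

```text
(array([ 6.05646050e+02, -4.33167683e+01,  8.31537040e-02]), [np.float32(0.095)])
(array([ 5.95319252e+02, -3.96820810e+01,  1.43252617e-01]), [np.float32(0.913)])
(array([ 6.03278210e+02, -4.07943567e+01,  1.34183921e-01]), [np.float32(0.12), np.float32(0.97)])
10.65 [527.16520158  -2.04758675  30.11129586] [-7.47772967  3.18287192 -1.54748159]
```

Request:
send_rows(motion=[{"x": -0.01, "y": -0.002, "z": 0, "rx": 0, "ry": 0, "rz": 0}, {"x": -0.01, "y": -0.03, "z": -0.003, "rx": 0, "ry": 0, "rz": 0}, {"x": -0.005, "y": -0.07, "z": -0.0035, "rx": 0, "ry": 0, "rz": 0}, {"x": -0.001, "y": -0.105, "z": -0.0035, "rx": 0, "ry": 0, "rz": 0}, {"x": 0.001, "y": -0.1155, "z": -0.0035, "rx": 0, "ry": 0, "rz": 0}, {"x": 0.0027, "y": -0.1155, "z": -0.0035, "rx": 0, "ry": 0, "rz": 0}, {"x": 0.0043, "y": -0.1155, "z": -0.0035, "rx": 0, "ry": 0, "rz": 0}, {"x": 0.006, "y": -0.1155, "z": -0.0035, "rx": 0, "ry": 0, "rz": 0}])

```text
time: 11.45
eef_pos: [535.1, -116.4, 27.3]
ee_rot: [-2.028, -2.399, -0.001]
wrist_force: [0.1, -0.3, 0.1]
width: 0.3
grip_force: 0.0
```

Request:
send_rows(motion=[{"x": 0.0013, "y": 0, "z": 0, "rx": 0, "ry": 0, "rz": 0}, {"x": 0.0026, "y": 0, "z": 0.0003, "rx": 0, "ry": 0, "rz": 0}, {"x": 0.0039, "y": -0.0003, "z": 0.0007, "rx": 0, "ry": 0, "rz": 0}, {"x": 0.0052, "y": -0.0006, "z": 0.0012, "rx": 0, "ry": 0, "rz": 0}, {"x": 0.0065, "y": -0.0009, "z": 0.0017, "rx": 0, "ry": 0, "rz": 0}, {"x": 0.0077, "y": -0.0012, "z": 0.0022, "rx": 0, "ry": 0, "rz": 0}, {"x": 0.009, "y": -0.0015, "z": 0.0026, "rx": 0, "ry": 0, "rz": 0}, {"x": 0.0102, "y": -0.002, "z": 0.003, "rx": 0, "ry": 0, "rz": 0}])

```text
time: 12.25
eef_pos: [543.5, -120.0, 29.6]
ee_rot: [-2.03, -2.395, 0.003]
wrist_force: [-6.1, -0.2, -2.3]
width: 0.1
grip_force: 3.2
```

Request:
send_rows(motion=[{"x": 0.0016, "y": -0.0004, "z": 0, "rx": 0, "ry": 0, "rz": 0}, {"x": 0.0032, "y": -0.0008, "z": 0, "rx": 0, "ry": 0, "rz": 0}, {"x": 0.0048, "y": -0.0012, "z": 0, "rx": 0, "ry": 0, "rz": 0}, {"x": 0.0064, "y": -0.0016, "z": 0, "rx": 0, "ry": 0, "rz": 0}, {"x": 0.008, "y": -0.002, "z": 0, "rx": 0, "ry": 0, "rz": 0}, {"x": 0.0096, "y": -0.0025, "z": 0.0003, "rx": 0, "ry": 0, "rz": 0}, {"x": 0.0112, "y": -0.003, "z": 0.0003, "rx": 0, "ry": 0, "rz": 0}, {"x": 0.013, "y": -0.0035, "z": 0.0005, "rx": 0, "ry": 0, "rz": 0}])

```text
time: 13.05
eef_pos: [556.2, -124.1, 30.0]
ee_rot: [-2.03, -2.394, 0.004]
wrist_force: [-6.8, -2.4, -3.3]
width: -0.1
grip_force: 3.9
```

Request:
send_rows(motion=[{"x": -0.01, "y": 0, "z": 0, "rx": 0, "ry": 0, "rz": 0}, {"x": -0.022, "y": 0.025, "z": -0.003, "rx": 0, "ry": 0, "rz": 0}, {"x": -0.034, "y": 0.065, "z": -0.0035, "rx": 0, "ry": 0, "rz": 0}, {"x": -0.043, "y": 0.1, "z": -0.0035, "rx": 0, "ry": 0, "rz": 0}, {"x": -0.042, "y": 0.114, "z": -0.0035, "rx": 0, "ry": 0, "rz": 0}, {"x": -0.0402, "y": 0.114, "z": -0.0035, "rx": 0, "ry": 0, "rz": 0}, {"x": -0.0387, "y": 0.114, "z": -0.0035, "rx": 0, "ry": 0, "rz": 0}, {"x": -0.0372, "y": 0.114, "z": -0.0035, "rx": 0, "ry": 0, "rz": 0}])

```text
time: 13.85
eef_pos: [521.3, -10.8, 27.4]
ee_rot: [2.032, 2.395, -0.0]
wrist_force: [-0.2, -0.1, -0.4]
width: -0.1
grip_force: 0.0
```

Request:
send_rows(motion=[{"x": 0.0013, "y": 0.0005, "z": 0, "rx": 0, "ry": 0, "rz": 0}, {"x": 0.0026, "y": 0.001, "z": 0.0003, "rx": 0, "ry": 0, "rz": 0}, {"x": 0.0039, "y": 0.0015, "z": 0.0007, "rx": 0, "ry": 0, "rz": 0}, {"x": 0.0052, "y": 0.002, "z": 0.0012, "rx": 0, "ry": 0, "rz": 0}, {"x": 0.0065, "y": 0.0025, "z": 0.0017, "rx": 0, "ry": 0, "rz": 0}, {"x": 0.0077, "y": 0.003, "z": 0.0022, "rx": 0, "ry": 0, "rz": 0}, {"x": 0.009, "y": 0.0035, "z": 0.0026, "rx": 0, "ry": 0, "rz": 0}, {"x": 0.0103, "y": 0.004, "z": 0.003, "rx": 0, "ry": 0, "rz": 0}])

```text
time: 14.65
eef_pos: [529.5, -5.5, 29.6]
ee_rot: [-2.029, -2.395, 0.004]
wrist_force: [-6.5, -0.6, -2.1]
width: 0.0
grip_force: 3.5
```

Request:
send_rows(motion=[{"x": 0.0016, "y": 0.0008, "z": 0, "rx": 0, "ry": 0, "rz": 0}, {"x": 0.0032, "y": 0.0016, "z": 0, "rx": 0, "ry": 0, "rz": 0}, {"x": 0.0048, "y": 0.0023, "z": 0, "rx": 0, "ry": 0, "rz": 0}, {"x": 0.0064, "y": 0.003, "z": 0, "rx": 0, "ry": 0, "rz": 0}, {"x": 0.008, "y": 0.0038, "z": 0, "rx": 0, "ry": 0, "rz": 0}, {"x": 0.0096, "y": 0.0046, "z": 0.0003, "rx": 0, "ry": 0, "rz": 0}, {"x": 0.0112, "y": 0.0053, "z": 0.0003, "rx": 0, "ry": 0, "rz": 0}, {"x": 0.013, "y": 0.006, "z": 0.0005, "rx": 0, "ry": 0, "rz": 0}])

```text
time: 15.45
eef_pos: [542.1, 0.9, 30.0]
ee_rot: [-2.028, -2.395, 0.004]
wrist_force: [-8.3, 2.2, -1.8]
width: 0.3
grip_force: 4.2
```

Request:
send_rows(motion=[{"x": -0.01, "y": -0.002, "z": 0, "rx": 0, "ry": 0, "rz": 0}, {"x": -0.01, "y": -0.03, "z": -0.003, "rx": 0, "ry": 0, "rz": 0}, {"x": -0.005, "y": -0.07, "z": -0.0035, "rx": 0, "ry": 0, "rz": 0}, {"x": -0.001, "y": -0.105, "z": -0.0035, "rx": 0, "ry": 0, "rz": 0}, {"x": 0.001, "y": -0.117, "z": -0.0035, "rx": 0, "ry": 0, "rz": 0}, {"x": 0.0027, "y": -0.117, "z": -0.0035, "rx": 0, "ry": 0, "rz": 0}, {"x": 0.0043, "y": -0.117, "z": -0.0035, "rx": 0, "ry": 0, "rz": 0}, {"x": 0.0057, "y": -0.117, "z": -0.0035, "rx": 0, "ry": 0, "rz": 0}])

```text
time: 16.25
eef_pos: [550.1, -114.9, 27.4]
ee_rot: [-2.029, -2.398, -0.001]
wrist_force: [-0.5, 0.8, 0.8]
width: 0.1
grip_force: 0.0
```

Request:
send_rows(motion=[{"x": 0.0013, "y": 0, "z": 0, "rx": 0, "ry": 0, "rz": 0}, {"x": 0.0026, "y": 0, "z": 0.0003, "rx": 0, "ry": 0, "rz": 0}, {"x": 0.0039, "y": -0.0003, "z": 0.0007, "rx": 0, "ry": 0, "rz": 0}, {"x": 0.0052, "y": -0.0006, "z": 0.0012, "rx": 0, "ry": 0, "rz": 0}, {"x": 0.0065, "y": -0.0009, "z": 0.0017, "rx": 0, "ry": 0, "rz": 0}, {"x": 0.0077, "y": -0.0012, "z": 0.0022, "rx": 0, "ry": 0, "rz": 0}, {"x": 0.009, "y": -0.0015, "z": 0.0026, "rx": 0, "ry": 0, "rz": 0}, {"x": 0.0103, "y": -0.002, "z": 0.003, "rx": 0, "ry": 0, "rz": 0}])

```text
time: 17.05
eef_pos: [558.6, -118.6, 29.6]
ee_rot: [-2.03, -2.395, 0.003]
wrist_force: [-7.3, -0.7, -2.7]
width: -0.1
grip_force: 3.2
```

Request:
send_rows(motion=[{"x": 0.0016, "y": -0.0004, "z": 0, "rx": 0, "ry": 0, "rz": 0}, {"x": 0.0032, "y": -0.0008, "z": 0, "rx": 0, "ry": 0, "rz": 0}, {"x": 0.0048, "y": -0.0012, "z": 0, "rx": 0, "ry": 0, "rz": 0}, {"x": 0.0064, "y": -0.0016, "z": 0, "rx": 0, "ry": 0, "rz": 0}, {"x": 0.008, "y": -0.002, "z": 0, "rx": 0, "ry": 0, "rz": 0}, {"x": 0.0096, "y": -0.0025, "z": 0.0003, "rx": 0, "ry": 0, "rz": 0}, {"x": 0.0112, "y": -0.003, "z": 0.0003, "rx": 0, "ry": 0, "rz": 0}, {"x": 0.013, "y": -0.0035, "z": 0.0005, "rx": 0, "ry": 0, "rz": 0}])

```text
time: 17.85
eef_pos: [571.3, -122.6, 30.0]
ee_rot: [-2.03, -2.394, 0.004]
wrist_force: [-7.7, -3.3, -3.3]
width: -0.2
grip_force: 3.9
```

```bash
python3 - <<'E'
from h import *
c=camera("scene"); cv2.imwrite("pics/scene3.png",c['img'][:,:,::-1])
print(fitpack([c],[625,-40,.17]))
i=c['img'][110:305,180:440,::-1]; cv2.imwrite("pics/scene3c.png",cv2.resize(i,None,fx=3.07,fy=3.07,interpolation=cv2.INTER_CUBIC))
E
```

```text
(array([ 6.28908276e+02, -4.36212540e+01,  2.70266374e-01]), [np.float32(0.104)])
```

View pics/scene3c.png

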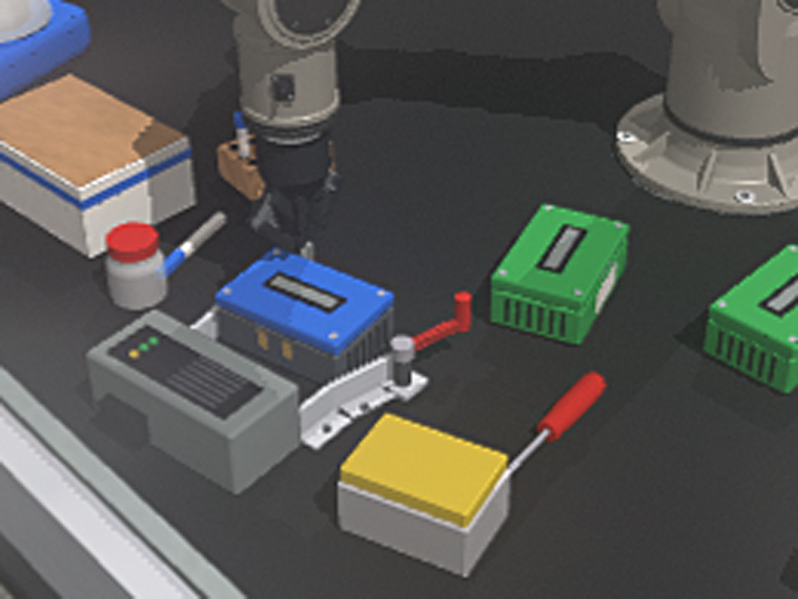

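The pack is at (305,310) in this view, between the guides and turned slightly left; nothing else has been disturbed. Next is the left corner, with a slightly longer stroke.

Request:
send_rows(motion=[{"x": -0.01, "y": 0, "z": 0, "rx": 0, "ry": 0, "rz": 0}, {"x": -0.022, "y": 0.025, "z": -0.003, "rx": 0, "ry": 0, "rz": 0}, {"x": -0.034, "y": 0.065, "z": -0.0035, "rx": 0, "ry": 0, "rz": 0}, {"x": -0.043, "y": 0.1, "z": -0.0035, "rx": 0, "ry": 0, "rz": 0}, {"x": -0.042, "y": 0.114, "z": -0.0035, "rx": 0, "ry": 0, "rz": 0}, {"x": -0.0402, "y": 0.114, "z": -0.0035, "rx": 0, "ry": 0, "rz": 0}, {"x": -0.0387, "y": 0.114, "z": -0.0035, "rx": 0, "ry": 0, "rz": 0}, {"x": -0.0372, "y": 0.114, "z": -0.0035, "rx": 0, "ry": 0, "rz": 0}])

```text
time: 18.7
eef_pos: [536.4, -9.3, 27.4]
ee_rot: [2.032, 2.395, -0.0]
wrist_force: [0.0, -0.2, 0.2]
width: -0.1
grip_force: 0.0
```

Request:
send_rows(motion=[{"x": 0.0013, "y": 0.0005, "z": 0, "rx": 0, "ry": 0, "rz": 0}, {"x": 0.0026, "y": 0.001, "z": 0.0003, "rx": 0, "ry": 0, "rz": 0}, {"x": 0.0039, "y": 0.0015, "z": 0.0007, "rx": 0, "ry": 0, "rz": 0}, {"x": 0.0052, "y": 0.002, "z": 0.0012, "rx": 0, "ry": 0, "rz": 0}, {"x": 0.0065, "y": 0.0025, "z": 0.0017, "rx": 0, "ry": 0, "rz": 0}, {"x": 0.0077, "y": 0.003, "z": 0.0022, "rx": 0, "ry": 0, "rz": 0}, {"x": 0.009, "y": 0.0035, "z": 0.0026, "rx": 0, "ry": 0, "rz": 0}, {"x": 0.0103, "y": 0.004, "z": 0.003, "rx": 0, "ry": 0, "rz": 0}])

```text
time: 19.5
eef_pos: [544.6, -4.0, 29.6]
ee_rot: [-2.029, -2.395, 0.004]
wrist_force: [-7.5, 0.7, -3.0]
width: 0.3
grip_force: 3.4
```

Request:
send_rows(motion=[{"x": 0.0018, "y": 0.0008, "z": 0, "rx": 0, "ry": 0, "rz": 0}, {"x": 0.0036, "y": 0.0017, "z": 0, "rx": 0, "ry": 0, "rz": 0}, {"x": 0.0055, "y": 0.0025, "z": 0, "rx": 0, "ry": 0, "rz": 0}, {"x": 0.0073, "y": 0.0033, "z": 0, "rx": 0, "ry": 0, "rz": 0}, {"x": 0.0092, "y": 0.0042, "z": 0, "rx": 0, "ry": 0, "rz": 0}, {"x": 0.011, "y": 0.005, "z": 0.0003, "rx": 0, "ry": 0, "rz": 0}, {"x": 0.013, "y": 0.006, "z": 0.0003, "rx": 0, "ry": 0, "rz": 0}, {"x": 0.015, "y": 0.007, "z": 0.0005, "rx": 0, "ry": 0, "rz": 0}])

```text
time: 20.3
eef_pos: [558.3, 3.6, 29.8]
ee_rot: [-2.027, -2.394, 0.006]
wrist_force: [-14.8, 4.5, 0.0]
width: 0.0
grip_force: 6.6
```

```bash
python3 - <<'E'
from h import *
c=camera("scene")
p,e=fitpack([c],[635,-40,.17]);print(p,e); print(world2([676.2,-29.4,.13],p), p[2]-.13, get_state()['wrist_force'])
E
```

```text
[ 6.36976230e+02 -4.15844905e+01  7.57069962e-02] [np.float32(0.087)]
[-40.47232211  -6.99693662] -0.054293003809086415 [-11.31980739   4.2642319   -0.79591136]
```

Request:
send_rows(motion=[{"x": -0.01, "y": -0.002, "z": 0, "rx": 0, "ry": 0, "rz": 0}, {"x": -0.01, "y": -0.03, "z": -0.003, "rx": 0, "ry": 0, "rz": 0}, {"x": -0.006, "y": -0.07, "z": -0.0035, "rx": 0, "ry": 0, "rz": 0}, {"x": -0.003, "y": -0.105, "z": -0.0035, "rx": 0, "ry": 0, "rz": 0}, {"x": -0.001, "y": -0.117, "z": -0.0035, "rx": 0, "ry": 0, "rz": 0}, {"x": 0.0005, "y": -0.117, "z": -0.0035, "rx": 0, "ry": 0, "rz": 0}, {"x": 0.002, "y": -0.117, "z": -0.0035, "rx": 0, "ry": 0, "rz": 0}, {"x": 0.0035, "y": -0.117, "z": -0.0035, "rx": 0, "ry": 0, "rz": 0}])

```text
time: 21.15
eef_pos: [565.1, -112.4, 27.3]
ee_rot: [-2.029, -2.398, -0.001]
wrist_force: [0.5, -0.5, 0.4]
width: -0.0
grip_force: 0.0
```

Request:
send_rows(motion=[{"x": 0.0013, "y": 0, "z": 0, "rx": 0, "ry": 0, "rz": 0}, {"x": 0.0026, "y": 0, "z": 0.0003, "rx": 0, "ry": 0, "rz": 0}, {"x": 0.0039, "y": -0.0003, "z": 0.0007, "rx": 0, "ry": 0, "rz": 0}, {"x": 0.0052, "y": -0.0006, "z": 0.0012, "rx": 0, "ry": 0, "rz": 0}, {"x": 0.0065, "y": -0.0009, "z": 0.0017, "rx": 0, "ry": 0, "rz": 0}, {"x": 0.0077, "y": -0.0012, "z": 0.0022, "rx": 0, "ry": 0, "rz": 0}, {"x": 0.009, "y": -0.0015, "z": 0.0026, "rx": 0, "ry": 0, "rz": 0}, {"x": 0.0103, "y": -0.002, "z": 0.003, "rx": 0, "ry": 0, "rz": 0}])

```text
time: 21.95
eef_pos: [573.5, -116.0, 29.6]
ee_rot: [-2.03, -2.395, 0.003]
wrist_force: [-6.4, -0.8, -1.9]
width: 0.2
grip_force: 3.2
```

Request:
send_rows(motion=[{"x": 0.0013, "y": -0.0004, "z": 0, "rx": 0, "ry": 0, "rz": 0}, {"x": 0.0026, "y": -0.0008, "z": 0, "rx": 0, "ry": 0, "rz": 0}, {"x": 0.004, "y": -0.0012, "z": 0, "rx": 0, "ry": 0, "rz": 0}, {"x": 0.0053, "y": -0.0016, "z": 0, "rx": 0, "ry": 0, "rz": 0}, {"x": 0.0067, "y": -0.002, "z": 0, "rx": 0, "ry": 0, "rz": 0}, {"x": 0.008, "y": -0.0023, "z": 0.0003, "rx": 0, "ry": 0, "rz": 0}, {"x": 0.0095, "y": -0.0026, "z": 0.0003, "rx": 0, "ry": 0, "rz": 0}, {"x": 0.011, "y": -0.003, "z": 0.0005, "rx": 0, "ry": 0, "rz": 0}])

```text
time: 22.75
eef_pos: [584.2, -119.7, 30.0]
ee_rot: [-2.03, -2.394, 0.004]
wrist_force: [-8.4, -2.6, -3.3]
width: 0.1
grip_force: 4.0
```

Request:
send_rows(motion=[{"x": -0.01, "y": 0, "z": 0, "rx": 0, "ry": 0, "rz": 0}, {"x": -0.021, "y": 0.025, "z": -0.003, "rx": 0, "ry": 0, "rz": 0}, {"x": -0.032, "y": 0.065, "z": -0.0035, "rx": 0, "ry": 0, "rz": 0}, {"x": -0.04, "y": 0.1, "z": -0.0035, "rx": 0, "ry": 0, "rz": 0}, {"x": -0.0385, "y": 0.115, "z": -0.0035, "rx": 0, "ry": 0, "rz": 0}, {"x": -0.037, "y": 0.115, "z": -0.0035, "rx": 0, "ry": 0, "rz": 0}, {"x": -0.0355, "y": 0.115, "z": -0.0035, "rx": 0, "ry": 0, "rz": 0}, {"x": -0.034, "y": 0.115, "z": -0.0035, "rx": 0, "ry": 0, "rz": 0}])

```text
time: 23.55
eef_pos: [552.5, -5.4, 27.4]
ee_rot: [2.032, 2.395, -0.0]
wrist_force: [-1.5, -0.2, -0.2]
width: -0.3
grip_force: 0.0
```

Request:
send_rows(motion=[{"x": 0.0013, "y": 0.0005, "z": 0, "rx": 0, "ry": 0, "rz": 0}, {"x": 0.0026, "y": 0.001, "z": 0.0003, "rx": 0, "ry": 0, "rz": 0}, {"x": 0.0039, "y": 0.0015, "z": 0.0007, "rx": 0, "ry": 0, "rz": 0}, {"x": 0.0052, "y": 0.002, "z": 0.0012, "rx": 0, "ry": 0, "rz": 0}, {"x": 0.0065, "y": 0.0025, "z": 0.0017, "rx": 0, "ry": 0, "rz": 0}, {"x": 0.0077, "y": 0.003, "z": 0.0022, "rx": 0, "ry": 0, "rz": 0}, {"x": 0.009, "y": 0.0035, "z": 0.0026, "rx": 0, "ry": 0, "rz": 0}, {"x": 0.0103, "y": 0.004, "z": 0.003, "rx": 0, "ry": 0, "rz": 0}])

```text
time: 24.35
eef_pos: [560.8, 0.0, 29.6]
ee_rot: [-2.029, -2.395, 0.004]
wrist_force: [-7.3, 0.0, -2.5]
width: -0.1
grip_force: 3.4
```

Request:
send_rows(motion=[{"x": 0.001, "y": 0.0005, "z": 0, "rx": 0, "ry": 0, "rz": 0}, {"x": 0.002, "y": 0.001, "z": 0, "rx": 0, "ry": 0, "rz": 0}, {"x": 0.003, "y": 0.0015, "z": 0, "rx": 0, "ry": 0, "rz": 0}, {"x": 0.004, "y": 0.002, "z": 0, "rx": 0, "ry": 0, "rz": 0}, {"x": 0.005, "y": 0.0025, "z": 0, "rx": 0, "ry": 0, "rz": 0}, {"x": 0.006, "y": 0.003, "z": 0.0003, "rx": 0, "ry": 0, "rz": 0}, {"x": 0.007, "y": 0.0035, "z": 0.0003, "rx": 0, "ry": 0, "rz": 0}, {"x": 0.008, "y": 0.004, "z": 0.0005, "rx": 0, "ry": 0, "rz": 0}])

```text
time: 25.15
eef_pos: [567.5, 4.7, 29.8]
ee_rot: [-2.027, -2.394, 0.006]
wrist_force: [-11.9, 3.3, -0.8]
width: -0.2
grip_force: 5.8
```

```bash
python3 - <<'E'
from h import *
c=camera("scene")
p,e=fitpack([c],[645,-40,.13]);print(p,e); print(world2([676.2,-29.4,.13],p), p[2]-.13, get_state()['wrist_force'])
E
```

```text
[ 6.47582319e+02 -3.87806023e+01  1.36078351e-01] [np.float32(0.084)]
[-29.5922482   -5.59161927] 0.006078350768553842 [-12.07340116   4.12406574  -1.03307599]
```

Request:
send_rows(motion=[{"x": -0.01, "y": -0.002, "z": 0, "rx": 0, "ry": 0, "rz": 0}, {"x": -0.009, "y": -0.03, "z": -0.003, "rx": 0, "ry": 0, "rz": 0}, {"x": -0.003, "y": -0.07, "z": -0.0035, "rx": 0, "ry": 0, "rz": 0}, {"x": 0.002, "y": -0.105, "z": -0.0035, "rx": 0, "ry": 0, "rz": 0}, {"x": 0.004, "y": -0.118, "z": -0.0035, "rx": 0, "ry": 0, "rz": 0}, {"x": 0.0055, "y": -0.118, "z": -0.0035, "rx": 0, "ry": 0, "rz": 0}, {"x": 0.007, "y": -0.118, "z": -0.0035, "rx": 0, "ry": 0, "rz": 0}, {"x": 0.0085, "y": -0.118, "z": -0.0035, "rx": 0, "ry": 0, "rz": 0}])

```text
time: 26.0
eef_pos: [579.1, -112.3, 27.3]
ee_rot: [-2.029, -2.398, -0.001]
wrist_force: [0.5, -0.0, 0.5]
width: 0.1
grip_force: 0.0
```

Request:
send_rows(motion=[{"x": 0.0013, "y": 0, "z": 0, "rx": 0, "ry": 0, "rz": 0}, {"x": 0.0026, "y": 0, "z": 0.0003, "rx": 0, "ry": 0, "rz": 0}, {"x": 0.0039, "y": -0.0003, "z": 0.0007, "rx": 0, "ry": 0, "rz": 0}, {"x": 0.0052, "y": -0.0006, "z": 0.0012, "rx": 0, "ry": 0, "rz": 0}, {"x": 0.0065, "y": -0.0009, "z": 0.0017, "rx": 0, "ry": 0, "rz": 0}, {"x": 0.0077, "y": -0.0012, "z": 0.0022, "rx": 0, "ry": 0, "rz": 0}, {"x": 0.009, "y": -0.0015, "z": 0.0026, "rx": 0, "ry": 0, "rz": 0}, {"x": 0.0103, "y": -0.002, "z": 0.003, "rx": 0, "ry": 0, "rz": 0}])

```text
time: 26.8
eef_pos: [587.6, -116.1, 29.6]
ee_rot: [-2.029, -2.395, 0.004]
wrist_force: [-7.2, -0.5, -2.7]
width: 0.2
grip_force: 3.4
```

Request:
send_rows(motion=[{"x": 0.001, "y": -0.0003, "z": 0, "rx": 0, "ry": 0, "rz": 0}, {"x": 0.002, "y": -0.0006, "z": 0, "rx": 0, "ry": 0, "rz": 0}, {"x": 0.003, "y": -0.001, "z": 0, "rx": 0, "ry": 0, "rz": 0}, {"x": 0.004, "y": -0.0013, "z": 0, "rx": 0, "ry": 0, "rz": 0}, {"x": 0.005, "y": -0.0016, "z": 0, "rx": 0, "ry": 0, "rz": 0}, {"x": 0.006, "y": -0.002, "z": 0.0003, "rx": 0, "ry": 0, "rz": 0}, {"x": 0.007, "y": -0.0023, "z": 0.0003, "rx": 0, "ry": 0, "rz": 0}, {"x": 0.008, "y": -0.0026, "z": 0.0005, "rx": 0, "ry": 0, "rz": 0}])

```text
time: 27.6
eef_pos: [595.4, -118.9, 30.0]
ee_rot: [-2.03, -2.394, 0.004]
wrist_force: [-6.3, -2.8, -3.6]
width: 0.1
grip_force: 3.6
```

Request:
send_rows(motion=[{"x": -0.01, "y": 0, "z": 0, "rx": 0, "ry": 0, "rz": 0}, {"x": -0.021, "y": 0.025, "z": -0.003, "rx": 0, "ry": 0, "rz": 0}, {"x": -0.032, "y": 0.065, "z": -0.0035, "rx": 0, "ry": 0, "rz": 0}, {"x": -0.041, "y": 0.1, "z": -0.0035, "rx": 0, "ry": 0, "rz": 0}, {"x": -0.0395, "y": 0.117, "z": -0.0035, "rx": 0, "ry": 0, "rz": 0}, {"x": -0.038, "y": 0.117, "z": -0.0035, "rx": 0, "ry": 0, "rz": 0}, {"x": -0.0365, "y": 0.117, "z": -0.0035, "rx": 0, "ry": 0, "rz": 0}, {"x": -0.035, "y": 0.117, "z": -0.0035, "rx": 0, "ry": 0, "rz": 0}])

```text
time: 28.4
eef_pos: [562.4, -2.8, 27.4]
ee_rot: [2.032, 2.395, -0.0]
wrist_force: [-0.1, -0.6, -0.8]
width: -0.1
grip_force: 0.0
```

Request:
send_rows(motion=[{"x": 0.0013, "y": 0.0005, "z": 0, "rx": 0, "ry": 0, "rz": 0}, {"x": 0.0026, "y": 0.001, "z": 0.0003, "rx": 0, "ry": 0, "rz": 0}, {"x": 0.0039, "y": 0.0015, "z": 0.0007, "rx": 0, "ry": 0, "rz": 0}, {"x": 0.0052, "y": 0.002, "z": 0.0012, "rx": 0, "ry": 0, "rz": 0}, {"x": 0.0065, "y": 0.0025, "z": 0.0017, "rx": 0, "ry": 0, "rz": 0}, {"x": 0.0077, "y": 0.003, "z": 0.0022, "rx": 0, "ry": 0, "rz": 0}, {"x": 0.009, "y": 0.0035, "z": 0.0026, "rx": 0, "ry": 0, "rz": 0}, {"x": 0.0103, "y": 0.004, "z": 0.003, "rx": 0, "ry": 0, "rz": 0}])

```text
time: 29.2
eef_pos: [570.8, 2.4, 29.5]
ee_rot: [-2.029, -2.395, 0.004]
wrist_force: [-7.7, 0.1, -2.8]
width: -0.0
grip_force: 3.4
```

Request:
send_rows(motion=[{"x": 0.001, "y": 0.0005, "z": 0, "rx": 0, "ry": 0, "rz": 0}, {"x": 0.002, "y": 0.001, "z": 0, "rx": 0, "ry": 0, "rz": 0}, {"x": 0.003, "y": 0.0015, "z": 0, "rx": 0, "ry": 0, "rz": 0}, {"x": 0.004, "y": 0.002, "z": 0, "rx": 0, "ry": 0, "rz": 0}, {"x": 0.005, "y": 0.0025, "z": 0, "rx": 0, "ry": 0, "rz": 0}, {"x": 0.006, "y": 0.003, "z": 0.0003, "rx": 0, "ry": 0, "rz": 0}, {"x": 0.007, "y": 0.0035, "z": 0.0003, "rx": 0, "ry": 0, "rz": 0}, {"x": 0.008, "y": 0.004, "z": 0.0005, "rx": 0, "ry": 0, "rz": 0}])

```text
time: 30.0
eef_pos: [577.7, 6.9, 29.7]
ee_rot: [-2.027, -2.394, 0.006]
wrist_force: [-10.9, 3.7, -0.8]
width: 0.2
grip_force: 5.8
```

Request:
send_rows(motion=[{"x": -0.01, "y": -0.002, "z": 0, "rx": 0, "ry": 0, "rz": 0}, {"x": -0.009, "y": -0.03, "z": -0.003, "rx": 0, "ry": 0, "rz": 0}, {"x": -0.003, "y": -0.07, "z": -0.0035, "rx": 0, "ry": 0, "rz": 0}, {"x": 0.003, "y": -0.105, "z": -0.0035, "rx": 0, "ry": 0, "rz": 0}, {"x": 0.005, "y": -0.119, "z": -0.0035, "rx": 0, "ry": 0, "rz": 0}, {"x": 0.0065, "y": -0.119, "z": -0.0035, "rx": 0, "ry": 0, "rz": 0}, {"x": 0.008, "y": -0.119, "z": -0.0035, "rx": 0, "ry": 0, "rz": 0}, {"x": 0.0095, "y": -0.119, "z": -0.0035, "rx": 0, "ry": 0, "rz": 0}])

```text
time: 30.8
eef_pos: [590.2, -110.9, 27.3]
ee_rot: [-2.029, -2.398, -0.001]
wrist_force: [0.1, -0.2, -0.4]
width: -0.2
grip_force: 0.0
```

Request:
send_rows(motion=[{"x": 0.0013, "y": 0, "z": 0, "rx": 0, "ry": 0, "rz": 0}, {"x": 0.0026, "y": 0, "z": 0.0003, "rx": 0, "ry": 0, "rz": 0}, {"x": 0.0039, "y": -0.0003, "z": 0.0007, "rx": 0, "ry": 0, "rz": 0}, {"x": 0.0052, "y": -0.0006, "z": 0.0012, "rx": 0, "ry": 0, "rz": 0}, {"x": 0.0065, "y": -0.0009, "z": 0.0017, "rx": 0, "ry": 0, "rz": 0}, {"x": 0.0077, "y": -0.0012, "z": 0.0022, "rx": 0, "ry": 0, "rz": 0}, {"x": 0.009, "y": -0.0015, "z": 0.0026, "rx": 0, "ry": 0, "rz": 0}, {"x": 0.0103, "y": -0.002, "z": 0.003, "rx": 0, "ry": 0, "rz": 0}])

```text
time: 31.6
eef_pos: [598.7, -114.7, 29.6]
ee_rot: [-2.029, -2.395, 0.004]
wrist_force: [-5.7, -1.0, -2.6]
width: 0.3
grip_force: 3.5
```

Request:
send_rows(motion=[{"x": 0.001, "y": -0.0003, "z": 0, "rx": 0, "ry": 0, "rz": 0}, {"x": 0.002, "y": -0.0006, "z": 0, "rx": 0, "ry": 0, "rz": 0}, {"x": 0.003, "y": -0.001, "z": 0, "rx": 0, "ry": 0, "rz": 0}, {"x": 0.004, "y": -0.0013, "z": 0, "rx": 0, "ry": 0, "rz": 0}, {"x": 0.005, "y": -0.0016, "z": 0, "rx": 0, "ry": 0, "rz": 0}, {"x": 0.006, "y": -0.002, "z": 0.0003, "rx": 0, "ry": 0, "rz": 0}, {"x": 0.007, "y": -0.0023, "z": 0.0003, "rx": 0, "ry": 0, "rz": 0}, {"x": 0.008, "y": -0.0026, "z": 0.0005, "rx": 0, "ry": 0, "rz": 0}])

```text
time: 32.4
eef_pos: [606.5, -117.5, 30.0]
ee_rot: [-2.03, -2.394, 0.004]
wrist_force: [-6.9, -2.2, -3.7]
width: -0.1
grip_force: 3.6
```

```bash
python3 - <<'E'
from h import *
c=camera("scene")
p,e=fitpack([c],[660,-38,.16]);print(p,e); print(world2([676.2,-29.4,.13],p), p[2]-.13, get_state()['wrist_force'])
E
```

```text
[ 6.62616238e+02 -3.86147999e+01  2.80363441e-01] [np.float32(0.103)]
[-14.66369331  -7.37612508] 0.15036344095299875 [-6.90734593 -1.89794482 -3.34446361]
```

Request:
send_rows(motion=[{"x": -0.01, "y": 0, "z": 0, "rx": 0, "ry": 0, "rz": 0}, {"x": -0.021, "y": 0.025, "z": -0.003, "rx": 0, "ry": 0, "rz": 0}, {"x": -0.032, "y": 0.065, "z": -0.0035, "rx": 0, "ry": 0, "rz": 0}, {"x": -0.042, "y": 0.1, "z": -0.0035, "rx": 0, "ry": 0, "rz": 0}, {"x": -0.0405, "y": 0.118, "z": -0.0035, "rx": 0, "ry": 0, "rz": 0}, {"x": -0.039, "y": 0.118, "z": -0.0035, "rx": 0, "ry": 0, "rz": 0}, {"x": -0.0375, "y": 0.118, "z": -0.0035, "rx": 0, "ry": 0, "rz": 0}, {"x": -0.036, "y": 0.118, "z": -0.0035, "rx": 0, "ry": 0, "rz": 0}])

```text
time: 33.25
eef_pos: [572.5, -0.2, 27.4]
ee_rot: [2.032, 2.395, -0.0]
wrist_force: [-0.4, -0.9, -0.2]
width: 0.4
grip_force: 0.0
```

Request:
send_rows(motion=[{"x": 0.0013, "y": 0.0005, "z": 0, "rx": 0, "ry": 0, "rz": 0}, {"x": 0.0026, "y": 0.001, "z": 0.0003, "rx": 0, "ry": 0, "rz": 0}, {"x": 0.0039, "y": 0.0015, "z": 0.0007, "rx": 0, "ry": 0, "rz": 0}, {"x": 0.0052, "y": 0.002, "z": 0.0012, "rx": 0, "ry": 0, "rz": 0}, {"x": 0.0065, "y": 0.0025, "z": 0.0017, "rx": 0, "ry": 0, "rz": 0}, {"x": 0.0077, "y": 0.003, "z": 0.0022, "rx": 0, "ry": 0, "rz": 0}, {"x": 0.009, "y": 0.0035, "z": 0.0026, "rx": 0, "ry": 0, "rz": 0}, {"x": 0.0103, "y": 0.004, "z": 0.003, "rx": 0, "ry": 0, "rz": 0}])

```text
time: 34.05
eef_pos: [581.0, 4.8, 29.6]
ee_rot: [-2.029, -2.395, 0.004]
wrist_force: [-7.1, -0.1, -3.2]
width: -0.2
grip_force: 3.4
```

Request:
send_rows(motion=[{"x": 0.001, "y": 0.0005, "z": 0, "rx": 0, "ry": 0, "rz": 0}, {"x": 0.002, "y": 0.001, "z": 0, "rx": 0, "ry": 0, "rz": 0}, {"x": 0.003, "y": 0.0015, "z": 0, "rx": 0, "ry": 0, "rz": 0}, {"x": 0.004, "y": 0.002, "z": 0, "rx": 0, "ry": 0, "rz": 0}, {"x": 0.005, "y": 0.0025, "z": 0, "rx": 0, "ry": 0, "rz": 0}, {"x": 0.006, "y": 0.003, "z": 0.0003, "rx": 0, "ry": 0, "rz": 0}, {"x": 0.007, "y": 0.0035, "z": 0.0003, "rx": 0, "ry": 0, "rz": 0}, {"x": 0.008, "y": 0.004, "z": 0.0005, "rx": 0, "ry": 0, "rz": 0}])

```text
time: 34.85
eef_pos: [587.9, 9.3, 29.7]
ee_rot: [-2.027, -2.394, 0.005]
wrist_force: [-11.7, 2.6, -1.5]
width: 0.0
grip_force: 5.6
```

Request:
send_rows(motion=[{"x": 0.0005, "y": 0.0002, "z": 0, "rx": 0, "ry": 0, "rz": 0}, {"x": 0.001, "y": 0.0005, "z": 0, "rx": 0, "ry": 0, "rz": 0}, {"x": 0.0015, "y": 0.0007, "z": 0.0002, "rx": 0, "ry": 0, "rz": 0}, {"x": 0.002, "y": 0.001, "z": 0.0002, "rx": 0, "ry": 0, "rz": 0}, {"x": 0.0025, "y": 0.0012, "z": 0.0002, "rx": 0, "ry": 0, "rz": 0}, {"x": 0.003, "y": 0.0015, "z": 0.0003, "rx": 0, "ry": 0, "rz": 0}, {"x": 0.0035, "y": 0.0017, "z": 0.0003, "rx": 0, "ry": 0, "rz": 0}, {"x": 0.004, "y": 0.002, "z": 0.0003, "rx": 0, "ry": 0, "rz": 0}])

```text
time: 35.65
eef_pos: [591.4, 11.4, 29.9]
ee_rot: [-2.027, -2.394, 0.006]
wrist_force: [-15.8, 3.7, 2.1]
width: 0.3
grip_force: 7.7
```

```bash
python3 - <<'E'
from h import *
c=camera("scene")
p,e=fitpack([c],[666,-38,.13]);print(p,e); print(world2([676.2,-29.4,.13],p), p[2]-.13, get_state()['wrist_force'])
i=c['img'][160:270,210:340,::-1]; cv2.imwrite("pics/scene4c.png",cv2.resize(i,None,fx=5.4,fy=5.4,interpolation=cv2.INTER_CUBIC))
E
```

```text
[ 6.69971822e+02 -3.45699727e+01  1.08158096e-01] [np.float32(0.076)]
[-6.8458291  -4.31896343] -0.021841903707454563 [-14.76474945   3.10372905   1.55059138]
```

View pics/scene4c.png

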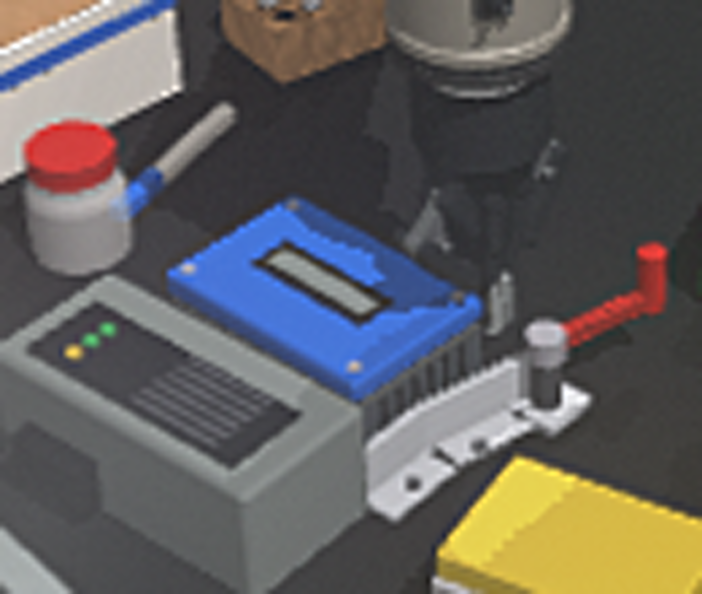

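The pack (330,300 in the crop) is almost against the charger. The finger is at its left front corner, and the jar and tip box are clear. Now the right corner.

Request:
send_rows(motion=[{"x": -0.01, "y": -0.002, "z": 0, "rx": 0, "ry": 0, "rz": 0}, {"x": -0.01, "y": -0.03, "z": -0.003, "rx": 0, "ry": 0, "rz": 0}, {"x": -0.005, "y": -0.07, "z": -0.0035, "rx": 0, "ry": 0, "rz": 0}, {"x": 0.0, "y": -0.105, "z": -0.0038, "rx": 0, "ry": 0, "rz": 0}, {"x": 0.002, "y": -0.121, "z": -0.0038, "rx": 0, "ry": 0, "rz": 0}, {"x": 0.0035, "y": -0.121, "z": -0.0038, "rx": 0, "ry": 0, "rz": 0}, {"x": 0.005, "y": -0.121, "z": -0.0038, "rx": 0, "ry": 0, "rz": 0}, {"x": 0.0065, "y": -0.121, "z": -0.0038, "rx": 0, "ry": 0, "rz": 0}])

```text
time: 36.5
eef_pos: [601.3, -108.6, 27.3]
ee_rot: [-2.029, -2.398, -0.001]
wrist_force: [0.8, 0.1, 1.0]
width: -0.0
grip_force: 0.0
```

Request:
send_rows(motion=[{"x": 0.0013, "y": 0, "z": 0, "rx": 0, "ry": 0, "rz": 0}, {"x": 0.0026, "y": 0, "z": 0.0003, "rx": 0, "ry": 0, "rz": 0}, {"x": 0.0039, "y": -0.0003, "z": 0.0007, "rx": 0, "ry": 0, "rz": 0}, {"x": 0.005, "y": -0.0006, "z": 0.0012, "rx": 0, "ry": 0, "rz": 0}, {"x": 0.006, "y": -0.0009, "z": 0.0017, "rx": 0, "ry": 0, "rz": 0}, {"x": 0.007, "y": -0.0012, "z": 0.0022, "rx": 0, "ry": 0, "rz": 0}, {"x": 0.008, "y": -0.0015, "z": 0.0026, "rx": 0, "ry": 0, "rz": 0}, {"x": 0.009, "y": -0.002, "z": 0.003, "rx": 0, "ry": 0, "rz": 0}])

```text
time: 37.3
eef_pos: [608.5, -112.2, 29.5]
ee_rot: [-2.03, -2.395, 0.003]
wrist_force: [-7.3, -0.1, -2.4]
width: 0.1
grip_force: 3.2
```

Request:
send_rows(motion=[{"x": 0.0008, "y": -0.0002, "z": 0, "rx": 0, "ry": 0, "rz": 0}, {"x": 0.0015, "y": -0.0004, "z": 0, "rx": 0, "ry": 0, "rz": 0}, {"x": 0.0022, "y": -0.0006, "z": 0, "rx": 0, "ry": 0, "rz": 0}, {"x": 0.003, "y": -0.0008, "z": 0.0002, "rx": 0, "ry": 0, "rz": 0}, {"x": 0.0038, "y": -0.001, "z": 0.0002, "rx": 0, "ry": 0, "rz": 0}, {"x": 0.0045, "y": -0.0012, "z": 0.0004, "rx": 0, "ry": 0, "rz": 0}, {"x": 0.0052, "y": -0.0014, "z": 0.0004, "rx": 0, "ry": 0, "rz": 0}, {"x": 0.006, "y": -0.0016, "z": 0.0005, "rx": 0, "ry": 0, "rz": 0}])

```text
time: 38.1
eef_pos: [613.9, -114.5, 29.9]
ee_rot: [-2.03, -2.394, 0.005]
wrist_force: [-7.9, -2.4, -2.5]
width: 0.1
grip_force: 4.6
```

Request:
send_rows(motion=[{"x": 0.0006, "y": -0.0002, "z": 0, "rx": 0, "ry": 0, "rz": 0}, {"x": 0.0012, "y": -0.0003, "z": 0, "rx": 0, "ry": 0, "rz": 0}, {"x": 0.0018, "y": -0.0005, "z": 0, "rx": 0, "ry": 0, "rz": 0}, {"x": 0.0024, "y": -0.0006, "z": 0, "rx": 0, "ry": 0, "rz": 0}, {"x": 0.003, "y": -0.0008, "z": 0.0002, "rx": 0, "ry": 0, "rz": 0}, {"x": 0.0035, "y": -0.001, "z": 0.0002, "rx": 0, "ry": 0, "rz": 0}, {"x": 0.004, "y": -0.001, "z": 0.0003, "rx": 0, "ry": 0, "rz": 0}, {"x": 0.004, "y": -0.001, "z": 0.0003, "rx": 0, "ry": 0, "rz": 0}])

```text
time: 38.9
eef_pos: [617.8, -115.9, 30.1]
ee_rot: [-2.03, -2.394, 0.005]
wrist_force: [-8.6, -4.7, -3.7]
width: 0.4
grip_force: 4.9
```

Request:
send_rows(motion=[{"x": -0.01, "y": 0, "z": 0, "rx": 0, "ry": 0, "rz": 0}, {"x": -0.021, "y": 0.025, "z": -0.003, "rx": 0, "ry": 0, "rz": 0}, {"x": -0.032, "y": 0.065, "z": -0.0035, "rx": 0, "ry": 0, "rz": 0}, {"x": -0.041, "y": 0.1, "z": -0.0038, "rx": 0, "ry": 0, "rz": 0}, {"x": -0.0395, "y": 0.119, "z": -0.0038, "rx": 0, "ry": 0, "rz": 0}, {"x": -0.038, "y": 0.119, "z": -0.0038, "rx": 0, "ry": 0, "rz": 0}, {"x": -0.0365, "y": 0.119, "z": -0.0038, "rx": 0, "ry": 0, "rz": 0}, {"x": -0.035, "y": 0.119, "z": -0.0038, "rx": 0, "ry": 0, "rz": 0}])

```text
time: 39.7
eef_pos: [585.4, 3.1, 27.4]
ee_rot: [2.032, 2.395, -0.0]
wrist_force: [0.1, -0.6, -0.1]
width: -0.1
grip_force: 0.0
```

Request:
send_rows(motion=[{"x": 0.0013, "y": 0.0005, "z": 0, "rx": 0, "ry": 0, "rz": 0}, {"x": 0.0026, "y": 0.001, "z": 0.0003, "rx": 0, "ry": 0, "rz": 0}, {"x": 0.0039, "y": 0.0015, "z": 0.0007, "rx": 0, "ry": 0, "rz": 0}, {"x": 0.005, "y": 0.002, "z": 0.0012, "rx": 0, "ry": 0, "rz": 0}, {"x": 0.006, "y": 0.0025, "z": 0.0017, "rx": 0, "ry": 0, "rz": 0}, {"x": 0.007, "y": 0.003, "z": 0.0022, "rx": 0, "ry": 0, "rz": 0}, {"x": 0.008, "y": 0.0035, "z": 0.0026, "rx": 0, "ry": 0, "rz": 0}, {"x": 0.009, "y": 0.004, "z": 0.003, "rx": 0, "ry": 0, "rz": 0}])

```text
time: 40.5
eef_pos: [592.4, 8.1, 29.5]
ee_rot: [-2.029, -2.395, 0.004]
wrist_force: [-6.5, 0.3, -2.3]
width: -0.1
grip_force: 3.5
```

Command is now (594.2, 8.3, 30.3).

Request:
send_rows(motion=[{"x": 0.0008, "y": 0.0004, "z": 0, "rx": 0, "ry": 0, "rz": 0}, {"x": 0.0016, "y": 0.0008, "z": 0, "rx": 0, "ry": 0, "rz": 0}, {"x": 0.0024, "y": 0.0012, "z": 0, "rx": 0, "ry": 0, "rz": 0}, {"x": 0.0032, "y": 0.0016, "z": 0.0002, "rx": 0, "ry": 0, "rz": 0}, {"x": 0.004, "y": 0.002, "z": 0.0002, "rx": 0, "ry": 0, "rz": 0}, {"x": 0.0047, "y": 0.0023, "z": 0.0004, "rx": 0, "ry": 0, "rz": 0}, {"x": 0.0053, "y": 0.0026, "z": 0.0004, "rx": 0, "ry": 0, "rz": 0}, {"x": 0.006, "y": 0.003, "z": 0.0005, "rx": 0, "ry": 0, "rz": 0}])

```text
time: 41.3
eef_pos: [597.1, 11.3, 29.6]
ee_rot: [-2.028, -2.394, 0.006]
wrist_force: [-14.5, -0.4, 0.4]
width: -0.0
grip_force: 7.5
```

```bash
python3 - <<'E'
from h import *
c=camera("scene")
p,e=fitpack([c],[672,-35,.13]);print(p,e); print(world2([676.2,-29.4,.13],p), p[2]-.13, get_state()['wrist_force'],get_state()['eef_pos'])
i=c['img'][190:240,230:320,::-1]; cv2.imwrite("pics/scene5c.png",cv2.resize(i,None,fx=8.8,fy=8.8,interpolation=cv2.INTER_CUBIC))
E
```

```text
[ 6.74965625e+02 -3.39177648e+01  1.43064436e-01] [np.float32(0.064)]
[-1.80961628 -4.31962625] 0.013064435729902846 [-12.22488184   0.50271063  -0.77070915] [597.08366646  11.30347524  29.58002579]
```

View pics/scene5c.png

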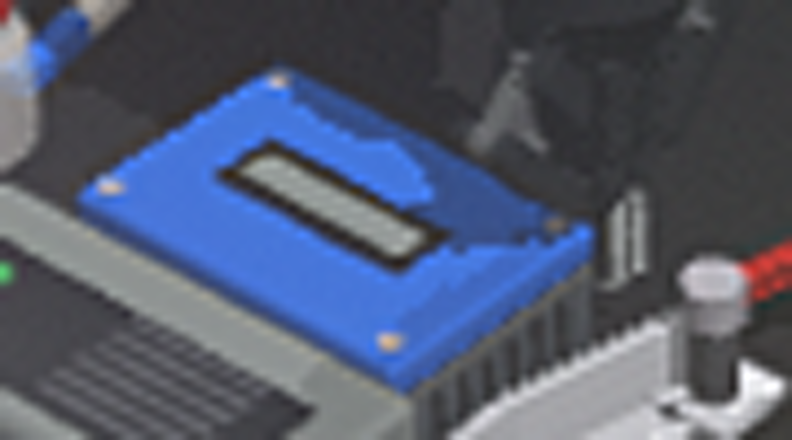

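The pack looks parallel to the charger with a small gap. Pushing the right corner to its stop.

Request:
send_rows(motion=[{"x": -0.01, "y": -0.002, "z": 0, "rx": 0, "ry": 0, "rz": 0}, {"x": -0.008, "y": -0.03, "z": -0.003, "rx": 0, "ry": 0, "rz": 0}, {"x": -0.001, "y": -0.07, "z": -0.0035, "rx": 0, "ry": 0, "rz": 0}, {"x": 0.006, "y": -0.105, "z": -0.0035, "rx": 0, "ry": 0, "rz": 0}, {"x": 0.008, "y": -0.12, "z": -0.0035, "rx": 0, "ry": 0, "rz": 0}, {"x": 0.0095, "y": -0.12, "z": -0.0035, "rx": 0, "ry": 0, "rz": 0}, {"x": 0.011, "y": -0.12, "z": -0.0035, "rx": 0, "ry": 0, "rz": 0}, {"x": 0.0125, "y": -0.12, "z": -0.0035, "rx": 0, "ry": 0, "rz": 0}])

```text
time: 42.15
eef_pos: [612.8, -107.0, 27.3]
ee_rot: [-2.029, -2.398, -0.001]
wrist_force: [-0.9, 0.2, -0.4]
width: 0.3
grip_force: 0.0
```

Request:
send_rows(motion=[{"x": 0.0013, "y": 0, "z": 0, "rx": 0, "ry": 0, "rz": 0}, {"x": 0.0026, "y": 0, "z": 0.0003, "rx": 0, "ry": 0, "rz": 0}, {"x": 0.0036, "y": -0.0003, "z": 0.0008, "rx": 0, "ry": 0, "rz": 0}, {"x": 0.0044, "y": -0.0005, "z": 0.0014, "rx": 0, "ry": 0, "rz": 0}, {"x": 0.0052, "y": -0.0007, "z": 0.002, "rx": 0, "ry": 0, "rz": 0}, {"x": 0.006, "y": -0.0009, "z": 0.0024, "rx": 0, "ry": 0, "rz": 0}, {"x": 0.0066, "y": -0.0011, "z": 0.0027, "rx": 0, "ry": 0, "rz": 0}, {"x": 0.0072, "y": -0.0013, "z": 0.003, "rx": 0, "ry": 0, "rz": 0}])

```text
time: 42.95
eef_pos: [617.5, -109.7, 29.2]
ee_rot: [-2.028, -2.395, 0.005]
wrist_force: [-11.3, -0.4, -4.5]
width: 0.1
grip_force: 5.4
```

Request:
send_rows(motion=[{"x": 0.0003, "y": 0, "z": 0, "rx": 0, "ry": 0, "rz": 0}, {"x": 0.0006, "y": 0, "z": 0, "rx": 0, "ry": 0, "rz": 0}, {"x": 0.0009, "y": -0.0002, "z": 0, "rx": 0, "ry": 0, "rz": 0}, {"x": 0.0012, "y": -0.0002, "z": 0, "rx": 0, "ry": 0, "rz": 0}, {"x": 0.0012, "y": -0.0002, "z": 0, "rx": 0, "ry": 0, "rz": 0}, {"x": 0.0012, "y": -0.0002, "z": 0, "rx": 0, "ry": 0, "rz": 0}, {"x": 0.0012, "y": -0.0002, "z": 0, "rx": 0, "ry": 0, "rz": 0}, {"x": 0.0012, "y": -0.0002, "z": 0, "rx": 0, "ry": 0, "rz": 0}])

```text
time: 43.75
eef_pos: [617.5, -109.7, 29.0]
ee_rot: [-2.027, -2.393, 0.007]
wrist_force: [-15.9, -0.2, 1.2]
width: -0.3
grip_force: 7.9
```

The right corner holds still at 16 N, so its stop is reached. Rechecking the left.

Request:
send_rows(motion=[{"x": -0.01, "y": 0, "z": 0, "rx": 0, "ry": 0, "rz": 0}, {"x": -0.02, "y": 0.025, "z": -0.0025, "rx": 0, "ry": 0, "rz": 0}, {"x": -0.029, "y": 0.065, "z": -0.003, "rx": 0, "ry": 0, "rz": 0}, {"x": -0.035, "y": 0.1, "z": -0.003, "rx": 0, "ry": 0, "rz": 0}, {"x": -0.0325, "y": 0.119, "z": -0.003, "rx": 0, "ry": 0, "rz": 0}, {"x": -0.031, "y": 0.119, "z": -0.003, "rx": 0, "ry": 0, "rz": 0}, {"x": -0.0295, "y": 0.119, "z": -0.003, "rx": 0, "ry": 0, "rz": 0}, {"x": -0.028, "y": 0.119, "z": -0.003, "rx": 0, "ry": 0, "rz": 0}])

```text
time: 44.55
eef_pos: [593.2, 7.9, 27.4]
ee_rot: [2.032, 2.396, -0.0]
wrist_force: [0.3, 0.0, -0.3]
width: 0.1
grip_force: 0.0
```

Request:
send_rows(motion=[{"x": 0.0013, "y": 0.0003, "z": 0, "rx": 0, "ry": 0, "rz": 0}, {"x": 0.0026, "y": 0.0006, "z": 0.0003, "rx": 0, "ry": 0, "rz": 0}, {"x": 0.0036, "y": 0.0009, "z": 0.0008, "rx": 0, "ry": 0, "rz": 0}, {"x": 0.0042, "y": 0.001, "z": 0.0014, "rx": 0, "ry": 0, "rz": 0}, {"x": 0.0048, "y": 0.0012, "z": 0.002, "rx": 0, "ry": 0, "rz": 0}, {"x": 0.0054, "y": 0.0014, "z": 0.0024, "rx": 0, "ry": 0, "rz": 0}, {"x": 0.006, "y": 0.0015, "z": 0.0025, "rx": 0, "ry": 0, "rz": 0}, {"x": 0.006, "y": 0.0015, "z": 0.0025, "rx": 0, "ry": 0, "rz": 0}])

```text
time: 45.35
eef_pos: [597.1, 10.0, 29.0]
ee_rot: [-2.029, -2.395, 0.004]
wrist_force: [-8.5, 0.6, -1.6]
width: 0.2
grip_force: 4.1
```

Request:
send_rows(motion=[{"x": 0.0003, "y": 0, "z": 0, "rx": 0, "ry": 0, "rz": 0}, {"x": 0.0006, "y": 0, "z": 0.0002, "rx": 0, "ry": 0, "rz": 0}, {"x": 0.0009, "y": 0.0002, "z": 0.0004, "rx": 0, "ry": 0, "rz": 0}, {"x": 0.0012, "y": 0.0002, "z": 0.0006, "rx": 0, "ry": 0, "rz": 0}, {"x": 0.0015, "y": 0.0003, "z": 0.0008, "rx": 0, "ry": 0, "rz": 0}, {"x": 0.0015, "y": 0.0003, "z": 0.0008, "rx": 0, "ry": 0, "rz": 0}, {"x": 0.0015, "y": 0.0003, "z": 0.0008, "rx": 0, "ry": 0, "rz": 0}, {"x": 0.0015, "y": 0.0003, "z": 0.0008, "rx": 0, "ry": 0, "rz": 0}])

```text
time: 46.15
eef_pos: [597.4, 10.1, 29.2]
ee_rot: [-2.028, -2.393, 0.007]
wrist_force: [-12.0, -0.4, -4.5]
width: -0.3
grip_force: 6.0
```

```bash
python3 - <<'E'
from h import *
c=camera("scene"); cv2.imwrite("pics/scene6.png",c['img'][:,:,::-1])
p,e=fitpack([c],[675,-35,.13]);print(p,e,get_state()['wrist_force'],get_state()['eef_pos'])
E
```

```text
[ 6.76083493e+02 -3.64051339e+01  1.49633537e-01] [np.float32(0.063)] [-12.44557604   0.12642297  -4.28421316] [597.41938276  10.11167299  29.19822083]
```

Both corners are firm against their stops: left at 597.4 and right at 617.5, which gives a yaw of 0.167, matching the dock. Next I work out the latch sweep.

```bash
python3 - <<'E'
from h import *
from scipy.optimize import brentq
d=[671,-39,.167]
c=camera("wrist"); sd=camera("side")
for n in("scene","side"):
    if n=="scene": camera("scene")
    print(n,[(round(float(q['score']),2),np.round(q['rect'],1).tolist()) for q in silhouettes("latch",n)], proj(c if 0 else (sd if n=="side" else camera("scene")),place(d,[[-60-72*np.sin(1.81),114-72*np.cos(1.81),78]])))
for th in (1.81,1.57,1.3,1.0,.75,.5,.25,0,-.04):
    pin=np.array([-60-72*np.sin(th),114-72*np.cos(th)]); u=np.array([-np.cos(th),np.sin(th)])
    g=lambda t:np.hypot(*np.maximum(np.abs(u*t)-[14.5,11],0))-7
    t=brentq(g,5,60); F=pin+t*u
    print(th,"pin",place(d,[[*pin,0]])[0,:2].round(1),"F",place(d,[[*F,0]])[0,:2].round(1))
s=get_state();print(s['eef_pos'])
E
```

```text
scene [(0.58, [318.9, 217.7, 23.4, 23.3])] [[330.15148069 205.25445293]]
side [(0.52, [308.5, 213.8, 31.3, 18.4]), (0.49, [238.6, 236.5, 41.1, 52.0])] [[318.11530842 209.67925201]]
1.81 pin [521.1  68.6] F [522.4  87.1]
1.57 pin [521.9  51.4] F [518.9  69.2]
1.3 pin [527.7  32.9] F [519.8  49.8]
1.0 pin [539.6  15. ] F [525.2  30.8]
0.75 pin [553.2   3.3] F [532.5  17. ]
0.5 pin [569.3  -4.6] F [546.2   3.4]
0.25 pin [586.9  -8.3] F [564.8  -6.5]
0 pin [604.9  -7.6] F [583.7 -11.1]
-0.04 pin [607.7  -7. ] F [586.6 -11.4]
[597.41224032  10.09983136  29.16652006]
```

Request:
send_rows(motion=[{"x": -0.008, "y": 0, "z": 0, "rx": 0, "ry": 0, "rz": 0}, {"x": -0.018, "y": 0, "z": 0.02, "rx": 0, "ry": 0, "rz": 0}, {"x": -0.022, "y": 0, "z": 0.06, "rx": 0, "ry": 0, "rz": 0}, {"x": -0.04, "y": 0.03, "z": 0.08, "rx": 0, "ry": 0, "rz": 0}, {"x": -0.06, "y": 0.065, "z": 0.08, "rx": 0, "ry": 0, "rz": 0}, {"x": -0.078, "y": 0.098, "z": 0.08, "rx": 0, "ry": 0, "rz": 0}, {"x": -0.078, "y": 0.098, "z": 0.055, "rx": 0, "ry": 0, "rz": 0}, {"x": -0.078, "y": 0.098, "z": 0.027, "rx": 0, "ry": 0, "rz": 0}])

```text
time: 47.3
eef_pos: [523.2, 110.2, 58.4]
ee_rot: [2.027, 2.398, 0.006]
wrist_force: [1.3, 0.3, -1.3]
width: -0.0
grip_force: 0.0
```

```bash
python3 - <<'E'
from h import *
c=camera("wrist"); cv2.imwrite("pics/wrist7.png",c['img'][:,:,::-1])
s=camera("scene"); p,e=fitpack([s],[675,-35,.13]); print(p,e,get_state()['eef_pos'])
E
```

```text
[ 6.74771608e+02 -3.51891013e+01  1.54198451e-01] [np.float32(0.059)] [520.78607655 108.36656476  55.38847537]
```

View pics/wrist7.png

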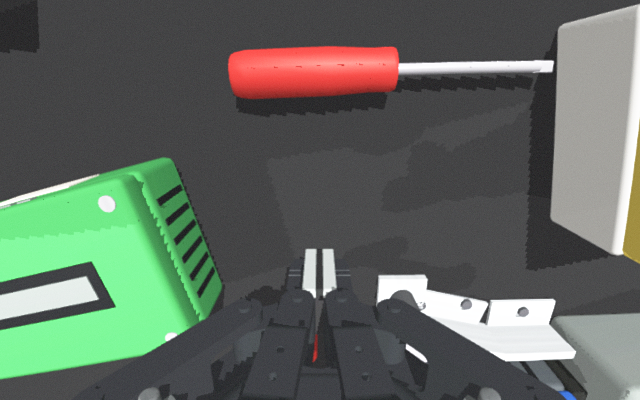

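The fingers are beside the pin (red glimpse at 315,345), and the screwdriver (390,70) and green box are clear. Sweeping the latch shut.

Request:
send_rows(motion=[{"x": -0.0005, "y": -0.011, "z": 0, "rx": 0, "ry": 0, "rz": 0}, {"x": -0.0005, "y": -0.0205, "z": 0, "rx": 0, "ry": 0, "rz": 0}, {"x": -0.002, "y": -0.03, "z": 0, "rx": 0, "ry": 0, "rz": 0}, {"x": -0.0036, "y": -0.0394, "z": 0, "rx": 0, "ry": 0, "rz": 0}, {"x": -0.0036, "y": -0.0486, "z": 0, "rx": 0, "ry": 0, "rz": 0}, {"x": -0.0028, "y": -0.0588, "z": 0, "rx": 0, "ry": 0, "rz": 0}, {"x": -0.0006, "y": -0.0676, "z": 0, "rx": 0, "ry": 0, "rz": 0}, {"x": 0.0024, "y": -0.0776, "z": 0, "rx": 0, "ry": 0, "rz": 0}])

```text
time: 48.2
eef_pos: [525.2, 30.4, 57.7]
ee_rot: [-2.031, -2.397, -0.0]
wrist_force: [0.7, 3.0, -0.3]
width: -0.1
grip_force: 1.1
```

Request:
send_rows(motion=[{"x": 0.0035, "y": -0.007, "z": 0, "rx": 0, "ry": 0, "rz": 0}, {"x": 0.0075, "y": -0.014, "z": 0, "rx": 0, "ry": 0, "rz": 0}, {"x": 0.014, "y": -0.021, "z": 0, "rx": 0, "ry": 0, "rz": 0}, {"x": 0.021, "y": -0.0276, "z": 0, "rx": 0, "ry": 0, "rz": 0}, {"x": 0.03, "y": -0.033, "z": 0, "rx": 0, "ry": 0, "rz": 0}, {"x": 0.039, "y": -0.037, "z": 0, "rx": 0, "ry": 0, "rz": 0}, {"x": 0.045, "y": -0.039, "z": 0, "rx": 0, "ry": 0, "rz": 0}, {"x": 0.05, "y": -0.0405, "z": 0, "rx": 0, "ry": 0, "rz": 0}])

```text
time: 49.0
eef_pos: [575.4, -9.9, 57.4]
ee_rot: [-2.031, -2.396, 0.001]
wrist_force: [-2.8, 0.9, 0.3]
width: 0.3
grip_force: 0.8
```

```bash
python3 - <<'E'
from h import *
c=camera("scene"); print(get_state()['eef_pos'],get_state()['wrist_force'])
h=cv2.cvtColor(c['img'],cv2.COLOR_RGB2HSV); m=(((h[...,0]<6)|(h[...,0]>174))&(h[...,1]>150)&(h[...,2]>60)).astype(np.uint8); m[:,:260]=0; m[:170]=0
n,l,s,ce=cv2.connectedComponentsWithStats(m); print([(a.tolist(),b.round(1).tolist()) for a,b in zip(s,ce) if a[4]>4][1:])
d=[671,-39,.167]
for th in(.5,.25,.1,0): print(th,proj(c,place(d,[[-60-72*np.sin(th),114-72*np.cos(th),z] for z in(78,52)])).round(1).tolist())
E
```

```text
[575.95235368 -10.00016519  57.48304194] [-0.72868298  0.07712239 -0.31165862]
[([292, 204, 16, 18, 62], [297.7, 212.7]), ([355, 231, 22, 23, 208], [366.1, 241.5])]
0.5 [[301.8, 201.0], [302.0, 207.9]]
0.25 [[296.6, 202.8], [296.8, 209.7]]
0.1 [[293.8, 204.2], [294.1, 211.1]]
0 [[292.1, 205.3], [292.4, 212.2]]
```

Latch follows. Finish slowly to its stop; the command is now at (575, −9.5).

Request:
send_rows(motion=[{"x": 0.0015, "y": -0.0005, "z": 0, "rx": 0, "ry": 0, "rz": 0}, {"x": 0.003, "y": -0.001, "z": 0, "rx": 0, "ry": 0, "rz": 0}, {"x": 0.0045, "y": -0.0015, "z": 0, "rx": 0, "ry": 0, "rz": 0}, {"x": 0.006, "y": -0.0018, "z": 0, "rx": 0, "ry": 0, "rz": 0}, {"x": 0.0073, "y": -0.002, "z": 0, "rx": 0, "ry": 0, "rz": 0}, {"x": 0.0085, "y": -0.002, "z": 0, "rx": 0, "ry": 0, "rz": 0}, {"x": 0.0095, "y": -0.002, "z": 0, "rx": 0, "ry": 0, "rz": 0}, {"x": 0.0095, "y": -0.002, "z": 0, "rx": 0, "ry": 0, "rz": 0}])

```text
time: 49.85
eef_pos: [583.5, -11.5, 57.4]
ee_rot: [-2.03, -2.396, 0.002]
wrist_force: [-7.7, 0.3, 4.6]
width: -0.1
grip_force: 3.9
```

Request:
send_rows(motion=[{"x": -0.008, "y": 0.001, "z": 0, "rx": 0, "ry": 0, "rz": 0}, {"x": -0.02, "y": -0.003, "z": 0, "rx": 0, "ry": 0, "rz": 0}, {"x": -0.04, "y": -0.007, "z": 0.02, "rx": 0, "ry": 0, "rz": 0}, {"x": -0.06, "y": -0.01, "z": 0.06, "rx": 0, "ry": 0, "rz": 0}, {"x": -0.07, "y": -0.01, "z": 0.1, "rx": 0, "ry": 0, "rz": 0}, {"x": -0.07, "y": -0.01, "z": 0.14, "rx": 0, "ry": 0, "rz": 0}, {"x": -0.07, "y": -0.01, "z": 0.18, "rx": 0, "ry": 0, "rz": 0}, {"x": -0.07, "y": -0.01, "z": 0.18, "rx": 0, "ry": 0, "rz": 0}])

```text
time: 50.65
eef_pos: [516.1, -21.9, 242.8]
ee_rot: [2.028, 2.392, 0.009]
wrist_force: [1.2, -0.7, -0.3]
width: 0.1
grip_force: 0.0
```

```bash
python3 - <<'E'
from h import *
c=camera("scene"); w=camera("wrist"); p,e=fitpack([c],[675,-35,.13]); print(p,e,get_state()['wrist_force'])
h=cv2.cvtColor(c['img'],cv2.COLOR_RGB2HSV); m=(((h[...,0]<6)|(h[...,0]>174))&(h[...,1]>150)&(h[...,2]>60)).astype(np.uint8); m[:,:260]=0; m[:170]=0
n,l,s,ce=cv2.connectedComponentsWithStats(m); print([(a.tolist(),b.round(1).tolist()) for a,b in zip(s,ce) if a[4]>4][1:])
d=[671,-39,.167]
def m_(i):
    h=cv2.cvtColor(i,cv2.COLOR_RGB2HSV); return (((h[...,0]<6)|(h[...,0]>174))&(h[...,1]>150)&(h[...,2]>60)).astype(np.uint8)
n,l,s,ce=cv2.connectedComponentsWithStats(m_(w['img'])); print("wrist red",[(a.tolist(),b.round(1).tolist()) for a,b in zip(s,ce) if a[4]>60][1:])
for th in(.2,.1,0): print(th,proj(w,place(d,[[-60-72*np.sin(th),114-72*np.cos(th),78]])).round(1).tolist())
i=w['img'][:,:,::-1]; cv2.imwrite("pics/wrist8.png",i)
E
```

```text
[ 6.75175938e+02 -3.72350297e+01  1.45210184e-01] [np.float32(0.06)] [ 0.27600938  0.32561568 -0.40234069]
[([290, 205, 5, 9, 34], [292.3, 208.6]), ([296, 214, 11, 9, 26], [301.7, 217.9]), ([355, 231, 22, 23, 208], [366.1, 241.5])]
wrist red [([393, 119, 23, 72, 870], [403.3, 157.0]), ([412, 350, 16, 14, 85], [419.8, 356.2])]
0.2 [[395.2, 179.5]]
0.1 [[402.2, 180.5]]
0 [[409.3, 180.8]]
```

View pics/wrist8.png

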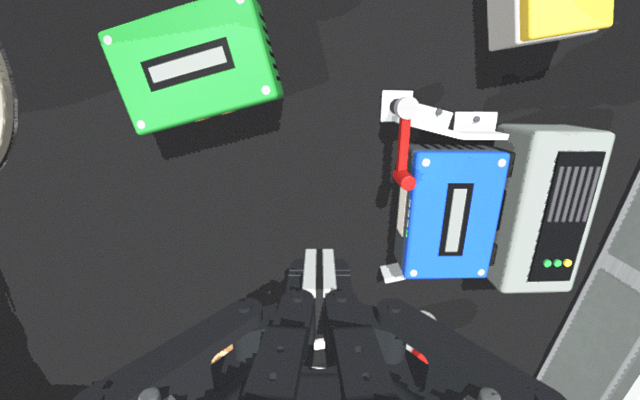

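The latch lies across the pack's front, with its pivot at (407,107) and pin at (405,182). It stopped hard at about 0 rad. The pack is square in the dock and the arm is clear, so I'm handing in.

```bash
python3 -c "
from rig import *
print(close_job())"
```

```text
the job is handed in; nothing more can be done
None
```

The pack was walked home until both front corners held firm against their end stops, the latch was swung shut to its stop, and the job was handed in at about 51 s with the arm clear. No verdict came back. One early push read 17.3 N along x and 11.4 N vertically at the wrist, about 20.7 N combined, so the 20 N limit on the pack may have been touched there.

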